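# Load the drying chest and latch its hatch airtight

## Task

Set the rack plate flat in the bottom of the drying chest with both of its holes over the two pins, then stand every turned wooden body from the mat upright on it. Swing the hatch shut and turn its T-handle clockwise a full quarter turn to the stop, so that the hatch is drawn tight onto its seal; leave the tin, the caliper and the dark chuck blank where they are.

Things in the scene. Friction and masses are not known exactly. Their poses are not given: they have to be found in the camera images.
- chest: Drying chest: grey steel box, open on top, fixed. Outside 250 x 236 mm, 96 mm high; walls 10, floor 6 mm thick (12 mm along both 230 mm walls, 20 mm wide): inside 230 x 216 mm. Origin: centre of its underside; x along its 250 mm side, y towards the hatch's hinge. Two steel pins stand on its floor at x = +90 and -90 mm, y = 0: 10 mm thick, 27 mm high, top 7 mm tapered.
- pin_near (a point): Tip of the pin at the chest's x = -90 mm, 33 mm above the chest's underside.
- pin_far (a point): Tip of the pin at the chest's x = +90 mm, 33 mm above the chest's underside.
- keeper_mid (a point): Steel keeper under which the latch's cam runs: a bracket inside the chest's -y wall, top level with the rim, 8 mm thick, jutting 18 mm inward over the chest's x = -16 to +31 mm. This point: middle of its top. Keep fingers clear of it. The springy rubber seal on that wall stands 9 mm above the rim.
- hatch (a joint): Angle of the hatch (door on top of the chest, steel plate 250 x 252 x 8 mm), rad. 0 = tight, 1.57 = upright; starts open at 1.5 to 1.7, stop at 1.85. Its stiff hinge (0.75 N m friction) holds it wherever it is left: push it over and down all the way, about 4 to 6 N at its edge. Put down it rests on its springy seal at 0.015 to 0.025; only the latch draws it down the last 3 to 5 mm (15 N).
- hatch_hinge (a point): Middle of the hinge line, at the chest's y = +120 mm, 99 mm above the bench, level with the lid's underside. The line runs along the chest's x.
- hatch_edge (a point): Middle of the hatch's free edge, on its outer face (its top when shut), 248 mm from the hinge line and 8 mm outward of the lid's underside. When shut it lies just outside the chest's -y wall.
- latch (a joint): Turn of the hatch's T-handle latch, rad, clockwise from above when shut. 0 = free: bar along the chest's x, as it must be while the hatch goes down. 1.57 = stop: bar along the chest's y, the cam under the keeper, the hatch drawn tight. Starts at 0 to 0.12. From 0.75 to 1.25 the cam climbs its ramp (about 0.3 N m); it stays where it is left.
- latch_grip (a point): Middle of the T-handle's black bar, on the latch axis, which stands 185 mm from the hinge line (chest's x = 0, y = -65 mm when shut). Bar 100 mm long, 14 wide, 16 deep; its middle is 34 mm and its top 42 mm above the hatch's outer face.
- rack: Rack plate: aluminium, 210 x 168 x 6 mm, 0.4 kg, with two 13 mm through holes at its x = +90 and -90 mm, y = 0, and a wooden lifting bar along x in the middle (90 mm long, 12 wide, top 42 mm above the underside). Origin: centre of its underside. Fits either way round. Starts flat on the bench; in place it lies on the chest's floor, 1.5 mm play round each pin.
- rack_bar (a point): On the rack plate's lifting bar, 32 mm above the plate's underside, over its centre: a place to grip (bar 12 mm wide across the rack's y).
- hole_a (a point): Centre of the rack plate's hole at its x = -90 mm, at the underside.
- hole_b (a point): Centre of the rack plate's hole at its x = +90 mm, at the underside.
- mat: Thin cork mat, 280 x 210 mm, 1 mm thick, let flush into the bench (it cannot be felt, surface at bench height); the turned bodies start standing on it. Origin: centre of its underside.
- tin: Bystander: low aluminium tin, 76 mm across, 34 mm high. Origin: centre of its underside.
- caliper: Bystander: steel caliper, 150 mm long, lying flat. Origin: under the middle of its beam.
- blank: Bystander: dark wooden chuck blank, 66 mm across, 55 mm high. Origin: centre of its underside.
- body1: A turned wooden doll body, 60 mm high, 80 g: foot 54 mm across (lowest 8 mm), straight belly 44 mm across from 14 to 56 mm up, flat top with a rounded edge. Origin: centre of its foot; z up its axis. May be absent. On the rack its foot is 12 mm above the chest's underside.
- body2: A turned wooden doll body, 60 mm high, 80 g: foot 54 mm across (lowest 8 mm), straight belly 44 mm across from 14 to 56 mm up, flat top with a rounded edge. Origin: centre of its foot; z up its axis. May be absent. On the rack its foot is 12 mm above the chest's underside.
- body3: A turned wooden doll body, 60 mm high, 80 g: foot 54 mm across (lowest 8 mm), straight belly 44 mm across from 14 to 56 mm up, flat top with a rounded edge. Origin: centre of its foot; z up its axis. May be absent. On the rack its foot is 12 mm above the chest's underside.
- body4: A turned wooden doll body, 60 mm high, 80 g: foot 54 mm across (lowest 8 mm), straight belly 44 mm across from 14 to 56 mm up, flat top with a rounded edge. Origin: centre of its foot; z up its axis. May be absent. On the rack its foot is 12 mm above the chest's underside.
- body5: A turned wooden doll body, 60 mm high, 80 g: foot 54 mm across (lowest 8 mm), straight belly 44 mm across from 14 to 56 mm up, flat top with a rounded edge. Origin: centre of its foot; z up its axis. May be absent. On the rack its foot is 12 mm above the chest's underside.
There are look-alikes about, which are no part of the job. What is shaped like the body3 but orange or turquoise is not meant.

How it is judged:
By the outcome, as a careful person would: the job done as asked, in the order asked, and still so for the second after the job is handed in, with the robot touching nothing.
Of body1, body2, body3, body4, body5 only 3 to 5 are there at a start; the rules pass over those that are not, and their reading is None.
At some moment in a run one of body1, body2, body3, body4, body5 may be knocked a few centimetres aside while the robot is not near it.
It also fails if it takes over 210 s, if anything falls off the work surface, if the arm or the gripper's body presses on something with over 40 N, if the wrist force passes 120 N, or if a joint passes its speed limit or range.

## Robot

A 7-joint arm with a two-finger parallel gripper is mounted at the origin on the work surface. World frame = base frame: x ahead of the robot, y to its left, z up, the work surface at z = 0. Lengths are in m, angles in rad, forces in N, time in s.
With the tool pointing down it reaches from about 0.35 to 0.9 m from the base axis. Payload 7.2 kg.
Tool frame: the origin (TCP) lies between the finger pads; the fingertips stand 17 mm ahead of it and the grasp point (between the pads) lies 2 mm behind it; z points along the fingers, y is the line along which they close (so a half turn about z gives the same grasp; the last joint's range is limited). The gripper opens to 85 mm and grips with 20 to 120 N. Pads are 22 mm wide; open, the fingers measure 114 mm over their backs; the gripper's body (76 mm by 85 mm) begins 54 mm behind the grasp point. The pads swing forward as they close: fully open they stand 13 mm farther back than shut.
Start: joints at [1.243, 0.411, -0.013, 1.596, 0.006, 1.134, -0.082], TCP at [0.161, -0.604, 0.248] pointing down, gripper open.
Joint ranges: [-2.95, 2.95], [-0.29, 1.99], [-1.47, 1.44], [0.14, 2.54], [-1.03, 4.17], [0.13, 1.85], [-2.86, 2.86]. Speed limits (rad/s): [2.39, 2.39, 3.01, 3.01, 3.14, 3.14, 3.14].

## Interface

Orientations are given as a rotation vector (axis times angle).
In Python, from bench import state, camera, hand_in gives the robot as it stands.
- The arm moves only by the tool play_rows, never from a script. Its arguments are lists of equal length, an entry for each row: "hand": the finger opening in m, from 0 to 0.0854; "travel": the shift along the tool's x, y, z in m, a list of three; "rotation": the turn, a rotation vector about the tool's x, y, z in degrees, a list of three. In form: {"hand": [hand, ...], "travel": [[dx, dy, dz], ...], "rotation": [[ax, ay, az], ...]}. A call has 1 to 8 rows; each row is the pose to reach, as a shift and turn from the pose commanded when the call began, along the tool's axes at that moment; what a row does not reach only later rows make up. A row lasts 1/8 s, in which the tool goes at most 62.5 mm and 10.7 degrees, less where a joint would pass 70% of its speed; a pose out of reach is approached as far as the arm can. A call with a gripper value outside its range is refused whole. The fingers move at their own pace and stop on an object; "newtons" is the grip in N (left out, the last holds). Time passes only in rows, so rows that repeat a pose let the fingers close. It gives the time, the measured TCP pose, the force, the opening and the grip force at its end, in the units of the state.
- state(): the state, without advancing time (a new reading comes with each control period).
- camera(name): name is "scene" or "top" or "wrist"; returns a dict with "color" (384x512x3 uint8, blue, green, red), "fx", "fy", "cx", "cy" (pixels), "R" (3x3) and "t" (3): a world point X has camera coordinates R X + t. Camera axes: x right, y down, z forward; pixel columns grow to the right and rows downward; lengths in m; the calibration is good to about 2 mm. A picture is of the moment at which its call begins. There is no depth.
- hand_in(): hands the job in; it is judged then, once.
The state is a dict: "time": time; "q": joint angles; "qvel": joint speeds; "effort": joint torques, N m; "ee_pos": TCP position; "tool_rot": TCP orientation; "force": force on the tool from outside, world axes, zero at the start; "moment": the same for the moment, N m; "width": finger opening in m; "finger_force": force on a finger pad.
Only numpy, scipy, OpenCV 4.12 (cv2) and the standard library are available. Lean on these libraries where they do the work, as an engineer would, in place of code of your own. Each camera call takes 0.05 s, during which the arm holds its last target. There are 200 camera calls.

## Working session

There is one attempt and no reset: what is moved stays moved. The work goes in short steps, Python scripts to look and compute and a tool call to move; the robot and the scene stay as the last step left them, time stands still between calls to the robot, and variables do not carry over. Pictures are saved under pics/ and viewed, at most 14 in all, crops included, and the job is handed in when it is done.

Besides the shell and the picture viewer there is one more tool, called after "Request:" as name(argument=value, ...) on one line, values as JSON. play_rows: Moves the arm, as the interface text tells. Its arguments: {"type":"object","properties":{"hand":{"type":"array"},"travel":{"type":"array"},"rotation":{"type":"array"},"newtons":{"type":"number"}},"required":["hand","travel","rotation"]}

```bash
mkdir -p pics; ls; python3 - <<'E'
from bench import state,camera
import cv2,numpy as np
print(state())
for n in ("scene","top"):
    c=camera(n); cv2.imwrite(f"pics/{n}0.png",cv2.resize(c["color"],(800,600),interpolation=cv2.INTER_CUBIC))
    print(n,c["fx"],c["cx"],c["cy"],np.round(c["R"],3).tolist(),np.round(c["t"],3).tolist(), (-c["R"].T@c["t"]).round(3))
E
```

```text
pics
{'time': 0.0, 'q': array([ 1.24279275,  0.41189653, -0.01273883,  1.59705258,  0.00559578,
        1.13430632, -0.08221832]), 'qvel': array([ 0.00064822, -0.00061113, -0.0003969 ,  0.00043591,  0.00060094,
        0.00017118,  0.00044025]), 'effort': array([-1.14500748e-03, -6.00625849e+01,  6.81592673e-01, -2.99416816e+01,
        1.37436678e-02,  1.04830717e-02, -1.37985631e-05]), 'ee_pos': array([ 0.16041191, -0.60357132,  0.24745152]), 'tool_rot': array([-3.11353372e+00, -4.06790203e-01,  4.87777719e-04]), 'force': array([-0.29576724,  0.19751992, -0.44103766]), 'moment': array([-0.00400859, -0.03346964,  0.00409697]), 'finger_force': 0.0, 'width': 0.08554086918305336}
scene 371.63376287760286 256.2537522912852 189.91034203614947 [[-0.168, 0.986, 0.018], [0.544, 0.108, -0.832], [-0.822, -0.13, -0.554]] [0.128, -0.222, 1.657] [1.505 0.114 0.731]
top 496.8764332750703 243.11918337039856 186.03056138131865 [[-0.016, -1.0, -0.023], [-0.995, 0.018, -0.1], [0.1, 0.021, -0.995]] [-0.026, 0.592, 1.364] [ 0.452 -0.066  1.416]
```

View pics/scene0.png

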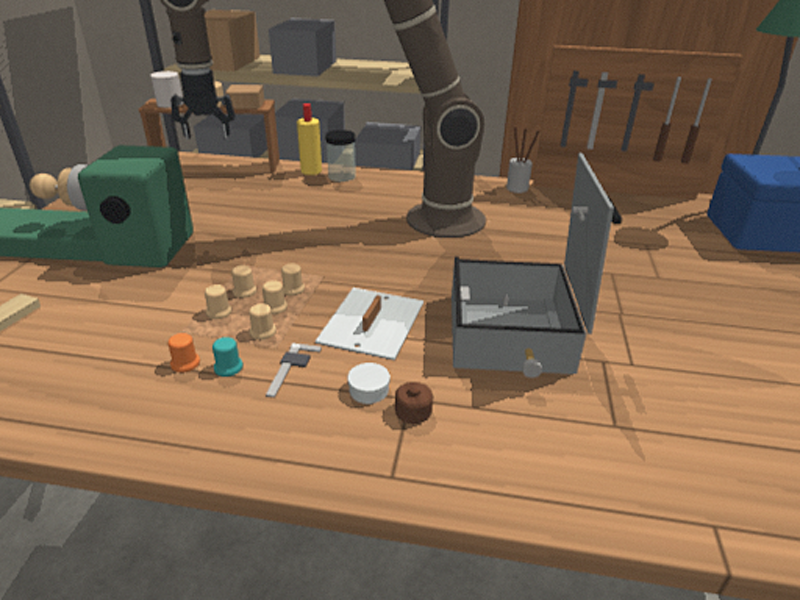

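View pics/top0.png

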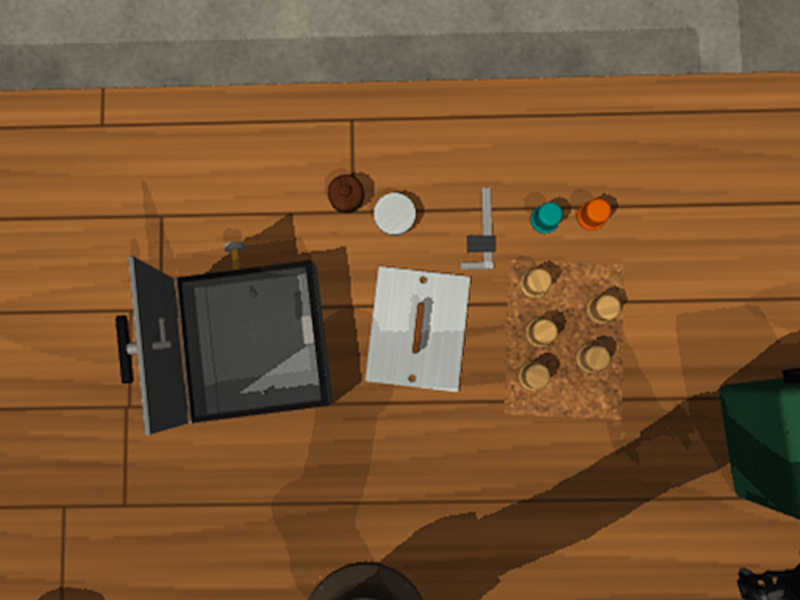

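Scene: the five pale bodies are on the mat, at top-view pixels (538,282), (606,307), (542,331), (595,357) and (537,375). Look-alikes are turquoise (546,217) and orange (596,212), plus the wooden pieces on the lathe at left in the scene view (45,185). The rack is at (418,329), and the chest at (255,342) with its hinge on image-left (+y). Next I'll measure and check in one close crop.

```bash
cat > h.py <<'E'
from bench import state,camera
import cv2,numpy as np
from scipy.spatial.transform import Rotation as Ro
def cast(c,uv,z):
    uv=np.atleast_2d(np.asarray(uv,float)); C=-c["R"].T@c["t"]
    d=np.c_[(uv[:,0]-c["cx"])/c["fx"],(uv[:,1]-c["cy"])/c["fy"],np.ones(len(uv))]@c["R"]
    return C+d*((z-C[2])/d[:,2])[:,None]
def proj(c,X):
    p=np.atleast_2d(X)@c["R"].T+c["t"]; return np.c_[c["fx"]*p[:,0]/p[:,2]+c["cx"],c["fy"]*p[:,1]/p[:,2]+c["cy"]]
def blobs(m,amin,amax=1e9):
    n,l,s,ce=cv2.connectedComponentsWithStats(m.astype(np.uint8))
    return [(ce[i],s[i],l==i) for i in range(1,n) if amin<=s[i][4]<=amax]
def totool(target,zrot=None):
    "shift in tool axes to reach the world target"
    s=state(); R=Ro.from_rotvec(s["tool_rot"]).as_matrix()
    return (R.T@(np.asarray(target)-s["ee_pos"])*1000).round(1)
E
python3 - <<'E'
from h import *
c=camera("top"); im=c["color"]; hsv=cv2.cvtColor(im,cv2.COLOR_BGR2HSV); H,S,V=cv2.split(hsv)
a=cv2.resize(im[155:285,70:220],(600,520),interpolation=cv2.INTER_CUBIC)
b=cv2.resize(im[165:270,320:405],None,fx=2.3,fy=2.3,interpolation=cv2.INTER_CUBIC)
sc=camera("scene"); d=cv2.resize(sc["color"][150:235,120:215],None,fx=2,fy=2,interpolation=cv2.INTER_CUBIC)
M=np.zeros((600,800,3),np.uint8); M[:520,:600]=a; M[:b.shape[0],600:600+b.shape[1]]=b[:, :200]; M[300:300+d.shape[0],605:605+d.shape[1]]=d
cv2.imwrite("pics/mos.png",M)
# rack
m=(S<60)&(V>130); 
for ce,s,mk in blobs(m,300):
    r=cv2.minAreaRect(np.argwhere(mk)[:,::-1].astype(np.float32)); print("white",ce.round(1),s[4],r, cast(c,cv2.boxPoints(r),.006).round(4).tolist())
sub=np.zeros_like(m); sub[172:250,236:302]=1
for ce,s,mk in blobs(sub&(S>90),6,200): print("in rack",ce.round(1),s[4],cast(c,ce,.006).round(4),cast(c,ce,.042).round(4))
# body colours
for p in [(538,282),(606,307),(542,331),(595,357),(537,375),(575,300)]:
    u,v=int(p[0]/1.5625),int(p[1]/1.5625); print(p,hsv[v,u],hsv[v-4,u+2])
E
```

```text
white [194.2  12.3] 1384 ((195.5, 12.0), (24.0, 85.0), 90.0) [[1.1557, 0.2234, 0.006], [1.1487, -0.0297, 0.006], [1.0748, -0.0285, 0.006], [1.0814, 0.2233, 0.006]]
white [354.4  11. ] 358 ((355.29998779296875, 9.400001525878906), (19.913738250732422, 34.50235366821289), 86.8201675415039) [[1.1394, -0.3233, 0.006], [1.1425, -0.4246, 0.006], [1.0815, -0.4252, 0.006], [1.0783, -0.3244, 0.006]]
white [252.  136.2] 560 ((251.75003051757812, 136.25001525878906), (25.455841064453125, 26.16295051574707), 45.0) [[0.7382, -0.0104, 0.006], [0.7914, -0.0647, 0.006], [0.7375, -0.1156, 0.006], [0.6847, -0.0614, 0.006]]
white [266.9 210.2] 4079 ((267.07330322265625, 210.10838317871094), (59.4416389465332, 74.3446273803711), 6.519801616668701) [[0.4314, -0.0055, 0.006], [0.641, -0.0327, 0.006], [0.6183, -0.2008, 0.006], [0.4099, -0.1713, 0.006]]
in rack [237.5 188.5] 150 [[ 0.5876 -0.0196  0.006 ]] [[ 0.5841 -0.0208  0.042 ]]
in rack [270.5 178.5] 12 [[ 0.6144 -0.1143  0.006 ]] [[ 0.6102 -0.1131  0.042 ]]
in rack [267.3 209.4] 129 [[ 0.5263 -0.1033  0.006 ]] [[ 0.5244 -0.1023  0.042 ]]
in rack [263.5 241.5] 12 [[ 0.4361 -0.0907  0.006 ]] [[ 0.4365 -0.0901  0.042 ]]
in rack [251.  247.6] 128 [[ 0.4194 -0.0552  0.006 ]] [[ 0.4203 -0.0554  0.042 ]]
(538, 282) [ 18 148 184] [ 18 146 202]
(606, 307) [ 18 146 202] [ 18 149 195]
(542, 331) [ 17 148 184] [ 17 148 181]
(595, 357) [ 17 152 159] [ 17 152 159]
(537, 375) [ 18 152 175] [ 17 150 158]
(575, 300) [ 14 164 154] [ 13 164 137]
```

View pics/mos.png

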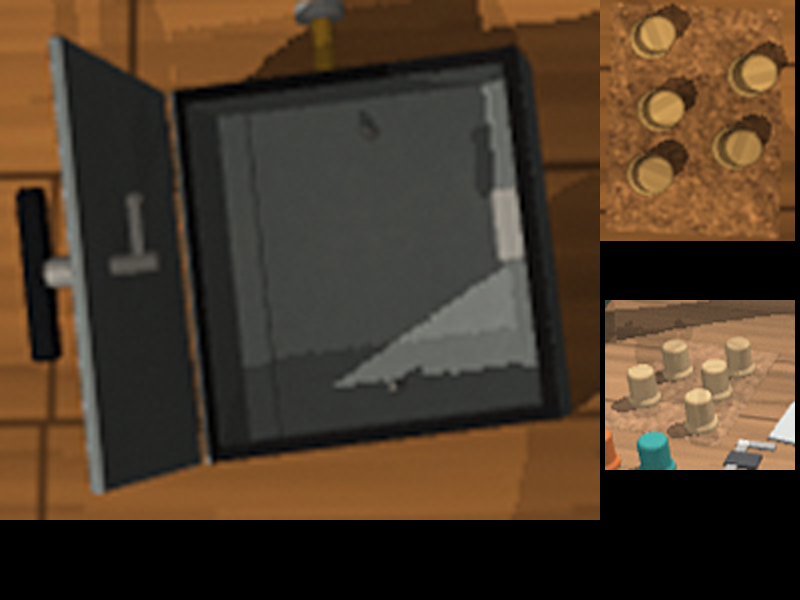

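The crop confirms five pale bodies on the mat. The chest pins sit at native top-view pixels (162.5,185.5) and (168,250.5), and the keeper at mosaic (508,225). The rack is centred at (0.525,-0.1025), yaw -7.5°. First I'll move to above the rack bar.

Request:
play_rows(hand=[0.05,0.05,0.05,0.05,0.05,0.05,0.05,0.05], travel=[[0.481,-0.39,0],[0.481,-0.39,0],[0.481,-0.39,0],[0.481,-0.39,0],[0.481,-0.39,0],[0.481,-0.39,0],[0.481,-0.39,0],[0.481,-0.39,0]], rotation=[[0,0,22.4],[0,0,22.4],[0,0,22.4],[0,0,22.4],[0,0,22.4],[0,0,22.4],[0,0,22.4],[0,0,22.4]])

```text
time: 1.2
ee_pos: [0.4548, -0.1997, 0.2485]
tool_rot: [3.134, -0.206, 0.001]
force: [0.6, -1.2, -0.1]
width: 0.0499
finger_force: 0.0
```

```bash
cat >> h.py <<'E'
def go(x,y,z,yaw):
    "travel mm and turn deg for play_rows to reach pose with tool down, tool-x yaw deg"
    s=state(); R=Ro.from_rotvec(s["tool_rot"]).as_matrix()
    G=Ro.from_euler('z',yaw,degrees=True).as_matrix()@np.diag([1.,-1,-1])
    rv=np.degrees(Ro.from_matrix(R.T@G).as_rotvec())
    return (R.T@(np.array([x,y,z])-s["ee_pos"])*1000).round(1).tolist(), rv.round(1).tolist()
def yawnow():
    R=Ro.from_rotvec(state()["tool_rot"]).as_matrix(); return np.degrees(np.arctan2(R[1,0],R[0,0])).round(2)
E
python3 - <<'E'
from h import *
s=state(); print(s["ee_pos"],s["q"].round(2),yawnow(), go(.5253,-.1025,.25,-7.5))
c=camera("top")
P=cast(c,[(162.5,185.5),(168,250.5)],.033); print("pins",P.round(4),P.mean(0),np.degrees(np.arctan2(*(P[0]-P[1])[1::-1])), np.linalg.norm(P[0]-P[1]))
E
```

```text
[ 0.454836   -0.19968204  0.24849581] [ 0.51  0.21 -0.23  1.89  0.05  1.05 -1.44] -7.53 ([57.1, -105.6, -1.5], [0.0, -0.0, -0.0])
pins [[0.5972 0.19   0.033 ]
 [0.4158 0.1747 0.033 ]] [0.50650819 0.18235853 0.033     ] 4.823684644299734 0.18201379270492463
```

Request:
play_rows(hand=[0.05,0.05,0.05,0.05], travel=[[0.057,-0.1055,0.0],[0.057,-0.1055,0.0],[0.057,-0.1055,0.0],[0.057,-0.1055,0.0]], rotation=[[0,0,0],[0,0,0],[0,0,0],[0,0,0]])

```text
time: 1.75
ee_pos: [0.5238, -0.1048, 0.2479]
tool_rot: [3.134, -0.205, -0.002]
force: [0.0, 0.1, 1.1]
width: 0.0497
finger_force: 0.0
```

```bash
python3 - <<'E'
from h import *
c=camera("wrist"); cv2.imwrite("pics/w1.png",c["color"])
print(state()["ee_pos"],-c["R"].T@c["t"],c["R"].round(2).tolist())
print(proj(c,[[.6144,-.1143,.006],[.4361,-.0907,.006],[.5253,-.1025,.042]]))
print(go(.5253,-.1025,.030,-7.5))
E
```

```text
[ 0.52357531 -0.10554134  0.24804693] [ 0.59602191 -0.11486707  0.37319637] [[-0.13, -0.99, 0.0], [-0.95, 0.12, 0.29], [-0.28, 0.04, -0.96]]
[[256.77811604  93.2738456 ]
 [256.87143549 226.5334377 ]
 [256.58627195 170.18176422]]
([1.5, -3.4, 218.0], [0.0, 0.0, -0.1])
```

View pics/w1.png

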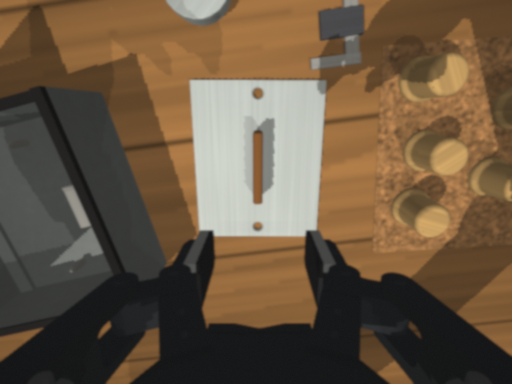

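The wrist view shows the plate's holes at (258,93) and (258,226), within about 1 px of my prediction, with the bar centred under the fingers. I'll descend and grip.

Request:
play_rows(hand=[0.05,0.05,0.05,0.05,0.05,0.05,0.0,0.0], travel=[[0.0,-0.002,0.2175],[0.0,-0.002,0.2175],[0.0,-0.002,0.2175],[0.0,-0.002,0.2175],[0.0,-0.002,0.2175],[0.0,-0.002,0.2175],[0.0,-0.002,0.2175],[0.0,-0.002,0.2175]], rotation=[[0,0,0],[0,0,0],[0,0,0],[0,0,0],[0,0,0],[0,0,0],[0,0,0],[0,0,0]], newtons=80)

```text
time: 2.8
ee_pos: [0.5254, -0.1026, 0.0322]
tool_rot: [3.134, -0.206, 0.004]
force: [-0.5, -0.4, 0.1]
width: 0.0143
finger_force: 0.0
```

Request:
play_rows(hand=[0.0,0.0,0.0], travel=[[0,0,0],[0,0,0],[0,0,0]], rotation=[[0,0,0],[0,0,0],[0,0,0]])

```text
time: 3.18
ee_pos: [0.5253, -0.1025, 0.0323]
tool_rot: [3.134, -0.206, 0.003]
force: [-1.9, -0.0, 8.6]
width: 0.0105
finger_force: 78.8
```

Request:
play_rows(hand=[0.0,0.0,0.0,0.0,0.0,0.0,0.0,0.0], travel=[[0,0,-0.03],[0,0,-0.08],[0,-0.01,-0.14],[0,-0.02,-0.2],[0,-0.03,-0.22],[0,-0.03,-0.22],[0,-0.03,-0.22],[0,-0.03,-0.22]], rotation=[[0,0,0],[0,0,0],[0,0,-6],[0,0,-12.3],[0,0,-12.3],[0,0,-12.3],[0,0,-12.3],[0,0,-12.3]])

```text
time: 4.18
ee_pos: [0.5275, -0.073, 0.249]
tool_rot: [-3.139, -0.13, 0.005]
force: [-0.2, 0.1, -4.0]
width: 0.0108
finger_force: 78.9
```

```bash
python3 - <<'E'
from h import *
c=camera("wrist"); cv2.imwrite("pics/w2.png",c["color"])
print(state()["ee_pos"],yawnow(),c["fx"])
print(proj(c,[[.5972,.19,.033],[.4158,.1747,.033]]))
E
```

```text
[ 0.52767747 -0.07296704  0.24921122] 4.75 278.48764343715925
[[ 36.80810957  91.12471337]
 [ 68.00312429 235.01331654]]
```

View pics/w2.png

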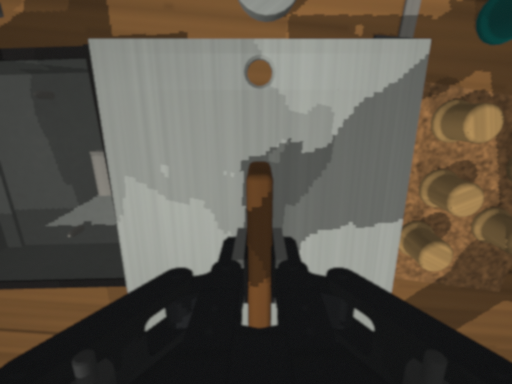

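The near pin is at (68,236), matching the prediction to 1 px. The held plate's far hole is at (259,72). I'll refine both numerically.

```bash
python3 - <<'E'
from h import *
c=camera("wrist"); s=state(); im=c["color"]; g=cv2.cvtColor(im,cv2.COLOR_BGR2GRAY)
S=cv2.cvtColor(im,cv2.COLOR_BGR2HSV)[...,1]
for ce,st,_ in blobs((S>90)[60:85,240:280],50): 
    ce=ce+[240,60]; X=cast(c,ce,s["ee_pos"][2]-.0263)[0]
    print("hole",ce,X.round(4), "in tool mm",totool(X))
print(g[84:100:1,26:48]); print(g[228:242,58:78])
t=camera("top"); gt=cv2.cvtColor(t["color"],cv2.COLOR_BGR2GRAY)
print(gt[180:192,155:170]); print(gt[245:256,160:176])
E
```

```text
hole [259.00642398  72.26766595] [ 0.6176 -0.066   0.2232] in tool mm [90.   0.6 26.1]
[[68 68 68 67 63 59 57 55 55 55 55 56 56 57 56 56 57 56 56 56 56 56]
 [68 68 68 67 65 62 58 56 55 56 56 56 56 56 56 55 56 55 57 56 55 56]
 [68 68 68 67 66 62 59 56 56 55 56 56 56 55 56 56 56 56 55 56 56 56]
 [69 68 67 67 64 62 58 56 56 56 56 56 56 56 56 56 56 56 56 56 56 56]
 [68 68 68 66 62 60 56 56 56 56 56 56 56 56 56 56 56 56 57 56 55 55]
 [69 68 68 66 62 58 56 56 56 56 56 56 56 55 56 55 55 55 56 55 56 56]
 [68 68 68 67 63 59 57 56 56 56 56 56 55 55 55 56 56 55 55 56 55 56]
 [68 68 68 67 63 59 57 57 56 57 56 57 55 55 54 55 54 53 53 54 55 54]
 [68 68 68 67 64 59 57 57 58 58 58 57 55 54 54 53 53 53 52 53 53 53]
 [68 69 67 67 63 59 57 59 60 60 57 55 54 54 53 52 51 51 51 51 51 51]
 [67 68 68 67 64 59 58 60 62 60 56 54 52 52 52 51 51 51 51 51 51 50]
 [68 67 68 67 65 61 58 58 59 57 54 52 52 51 51 51 51 52 50 50 51 51]
 [68 68 68 68 65 63 59 56 57 55 53 51 51 50 51 50 50 50 51 50 51 50]
 [68 68 68 68 67 63 59 58 56 55 54 52 50 50 50 51 50 50 50 51 51 50]
 [69 69 69 68 67 65 61 59 57 56 55 54 53 52 51 
[... 1589 characters left out ...]
 124 124 124 124 127 126 125]
 [111 131 128 127 124 125 123 123 125 126 126 128 131 120  96 108]
 [131 125 125 124 125 126 125 124 125 126 129 119 102  89  53  87]
 [126 126 126 125 126 128 127 126 127 129 122  85  56  59  58  78]
 [129 130 131 130 119 111 131 125 106  97  82  55  64  64  62  60]
 [100 102 101 102  87  73 104 105  90  37  42  52  63  64  64  64]
 [ 56  56  57  57  59  58  59 100 117  56  50  55  63  65  64  63]
 [ 63  62  64  63  63  63  64  89 100  63  56  62  66  65  64  67]
 [ 65  65  64  63  64  64  63  60  58  58  61  64  65  65  66  66]
 [ 66  65  64  64  64  63  63  62  64  65  65  65  64  65  66  65]
 [ 65  64  65  65  65  66  64  64  65  64  65  65  64  65  66  64]]
```

```bash
python3 - <<'E'
from h import *
w=camera("wrist");t=camera("top")
for z in (.026,.033):
  A=cast(w,[(34.2,93.8),(68.8,235.6)],z); B=cast(t,[(161.6,186.8),(167.6,251)],z)
  for X in (A,B): print(z,X.round(4)[:,:2].tolist(),X.mean(0).round(4),np.degrees(np.arctan2(*(X[0]-X[1])[1::-1])).round(2),np.linalg.norm(X[0]-X[1]).round(4))
# chest outer box at the rim from the top view
im=t["color"]; V=im.max(2); 
E
```

```text
0.026 [[0.5947, 0.1998], [0.4117, 0.1794]] [0.5032 0.1896 0.026 ] 6.36 0.1841
0.026 [[0.5943, 0.1939], [0.4143, 0.177]] [0.5043 0.1854 0.026 ] 5.34 0.1808
0.033 [[0.5948, 0.1944], [0.4155, 0.1744]] [0.5051 0.1844 0.033 ] 6.36 0.1804
0.033 [[0.5936, 0.1925], [0.4145, 0.1758]] [0.504  0.1842 0.033 ] 5.34 0.1799
```

```bash
python3 - <<'E'
from h import *
print(go(.5048,.1845,.2,5.8))
E
```

```text
([-2.0, -258.2, 50.3], [-0.0, 0.1, -1.0])
```

Request:
play_rows(hand=[0.0,0.0,0.0,0.0,0.0,0.0,0.0,0.0], travel=[[-0.002,-0.258,0.0],[-0.002,-0.258,0.0],[-0.002,-0.258,0.0],[-0.002,-0.258,0.0],[-0.002,-0.258,0.05],[-0.002,-0.258,0.05],[-0.002,-0.258,0.05],[-0.002,-0.258,0.05]], rotation=[[0,0,-1],[0,0,-1],[0,0,-1],[0,0,-1],[0,0,-1],[0,0,-1],[0,0,-1],[0,0,-1]])

```text
time: 5.42
ee_pos: [0.5062, 0.1837, 0.2024]
tool_rot: [-3.137, -0.155, -0.004]
force: [0.1, 0.0, -4.6]
width: 0.0104
finger_force: 79.2
```

```bash
python3 - <<'E'
from h import *
s=state();print(s["ee_pos"],yawnow(),go(.5048,.1845,.072,5.8),s["force"])
t=camera("top"); w=camera("wrist")
a=cv2.resize(t["color"][155:285,80:230],(450,390)); b=cv2.resize(w["color"],(350,262))
M=np.zeros((390,800,3),np.uint8);M[:,:450]=a;M[:262,450:]=b;cv2.imwrite("pics/a3.png",M)
E
```

```text
[0.5062465  0.18373248 0.2024372 ] 5.67 ([-1.7, -0.9, 130.4], [-0.0, -0.2, -0.1]) [ 0.11715926  0.0058241  -4.63804276]
```

View pics/a3.png

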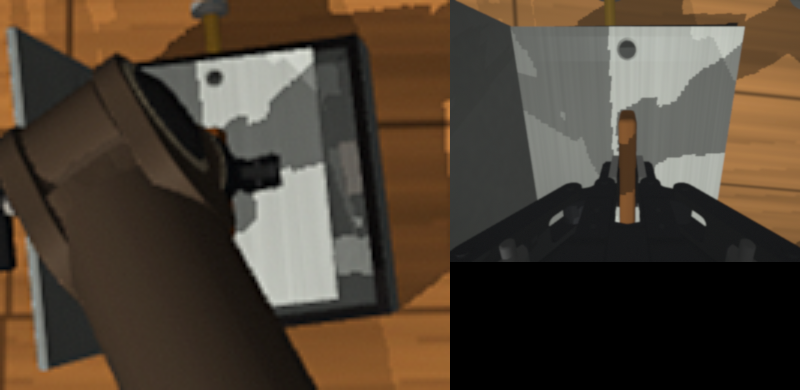

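Top view: the plate sits over the chest, but the forearm is near the hatch. I'll check its clearance in the scene view.

```bash
python3 - <<'E'
from h import *
print(state()["q"].round(2))
t=camera("scene")
cv2.imwrite("pics/a4.png",cv2.resize(t["color"][0:260,220:450],None,fx=2.3,fy=2.3))
E
```

```text
[-0.05  0.35 -0.49  1.84  0.2   0.99 -2.09]
```

View pics/a4.png

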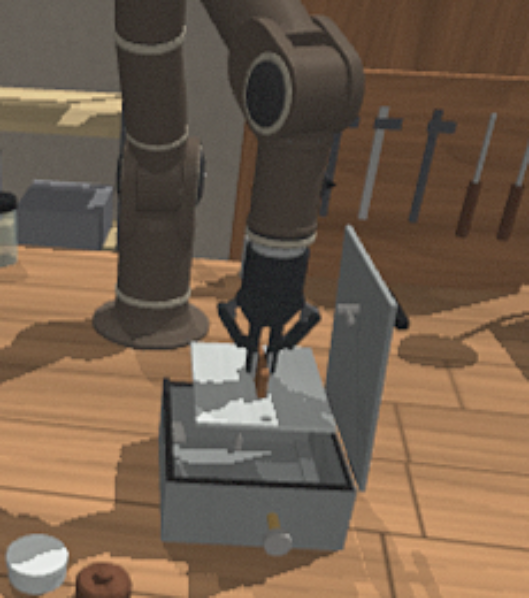

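The wrist housing clears the hatch here. I'll descend to just above the pins.

Request:
play_rows(hand=[0.0,0.0,0.0,0.0,0.0,0.0], travel=[[-0.0017,-0.001,0.05],[-0.0017,-0.001,0.09],[-0.0017,-0.001,0.12],[-0.0017,-0.001,0.127],[-0.0017,-0.001,0.127],[-0.0017,-0.001,0.127]], rotation=[[0,0,0],[0,0,0],[0,0,0],[0,0,0],[0,0,0],[0,0,0]])

```text
time: 6.32
ee_pos: [0.5042, 0.1857, 0.0753]
tool_rot: [-3.137, -0.158, -0.004]
force: [-0.3, 0.8, -5.0]
width: 0.0106
finger_force: 79.0
```

```bash
python3 - <<'E'
from h import *
s=state();print(s["ee_pos"],yawnow(),s["force"],go(.5048,.1845,.045,5.8))
w=camera("wrist"); im=w["color"]
S=cv2.cvtColor(im,cv2.COLOR_BGR2GRAY)
b=cv2.resize(im[50:100,230:290],(720,600),interpolation=cv2.INTER_CUBIC); cv2.imwrite("pics/a5.png",b)
print(proj(w,[[.5943,.1935,.033]]))
E
```

```text
[0.50420658 0.18568374 0.07529322] 5.77 [-0.29289448  0.78857328 -4.99703908] ([0.4, 1.3, 30.3], [-0.0, -0.1, -0.0])
[[260.40152893  75.87419457]]
```

View pics/a5.png

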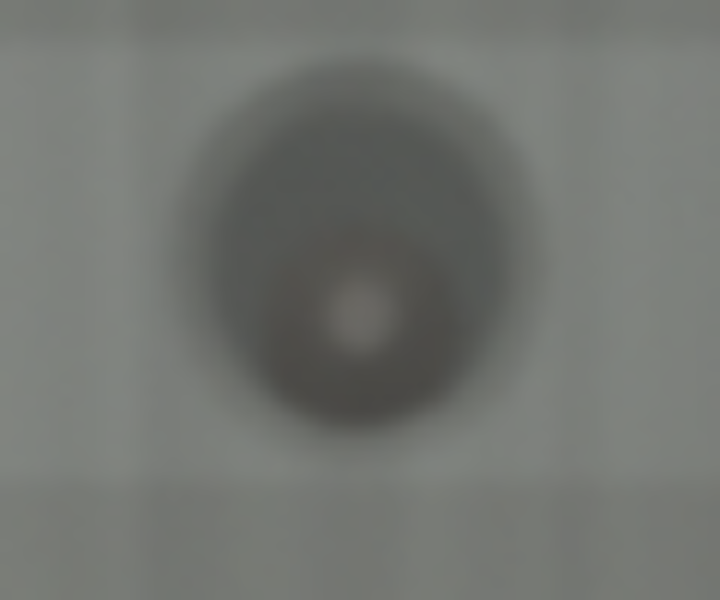

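Through the far hole the pin tip shows at native (260,76.1), with the hole rim centred at (260,70.4). I'll compute the offset.

```bash
python3 - <<'E'
from h import *
w=camera("wrist"); z=state()["ee_pos"][2]
H=cast(w,(260,70.4),z-.0263)[0];P=cast(w,(260,76.1),.033)[0]
print(H.round(4),P.round(4),totool(P)-totool(H)," hole in tool",totool(H))
E
```

```text
[0.5951 0.1938 0.0488] [0.5941 0.1937 0.033 ] [-1.1  0.1 15.8]  hole in tool [91.4  0.9 26.5]
```

Request:
play_rows(hand=[0.0,0.0,0.0,0.0,0.0,0.0,0.0,0.0], travel=[[-0.0008,0.0002,0.006],[-0.0008,0.0002,0.012],[-0.0008,0.0002,0.018],[-0.0008,0.0002,0.024],[-0.0008,0.0002,0.03],[-0.0008,0.0002,0.036],[-0.0008,0.0002,0.038],[-0.0008,0.0002,0.038]], rotation=[[0,0,0],[0,0,0],[0,0,0],[0,0,0],[0,0,0],[0,0,0],[0,0,0],[0,0,0]])

```text
time: 7.42
ee_pos: [0.5028, 0.1849, 0.0382]
tool_rot: [3.136, 0.158, 0.003]
force: [-7.4, -5.6, 27.8]
width: 0.0105
finger_force: 84.3
```

It reached the seated height of 0.038 exactly. I'll release, rise, and go towards the bodies.

Request:
play_rows(hand=[0.04,0.04,0.04,0.04,0.04,0.05,0.05,0.05], travel=[[0,0,-0.003],[0,0,-0.003],[0,0,-0.003],[0,0,-0.05],[0,0,-0.1],[0,0,-0.16],[0,0.06,-0.2],[0,0.12,-0.22]], rotation=[[0,0,0],[0,0,0],[0,0,0],[0,0,0],[0,0,0],[0,0,0],[0,0,0],[0,0,0]])

```text
time: 8.43
ee_pos: [0.514, 0.075, 0.2542]
tool_rot: [-3.137, -0.163, -0.004]
force: [1.9, 0.2, -0.8]
width: 0.0497
finger_force: 0.0
```

```bash
cat >> h.py <<'E'
def bodies(c=None,show=None):
    "bodies in the top view: light round tops at z=.06, Hough on a mask-free enlarged grey"
    c=c or camera("top"); im=c["color"]; k=6; x0,y0,x1,y1=315,160,420,275
    hsv=cv2.cvtColor(im,cv2.COLOR_BGR2HSV)
    cr=cv2.resize(cv2.cvtColor(im,cv2.COLOR_BGR2GRAY)[y0:y1,x0:x1],None,fx=k,fy=k,interpolation=cv2.INTER_CUBIC)
    r=.020*c["fx"]/1.356*k
    C=cv2.HoughCircles(cv2.GaussianBlur(cr,(0,0),3),cv2.HOUGH_GRADIENT,1.5,15*k,param1=60,param2=18,minRadius=int(r*.85),maxRadius=int(r*1.2))
    out=[]
    for u,v,rr in C[0]:
        p=np.array([(u+.5)/k-.5+x0,(v+.5)/k-.5+y0]); h=hsv[int(p[1]),int(p[0])]
        out.append((cast(c,p,.06)[0][:2].round(4).tolist(),p.round(1).tolist(),round(rr/k,1),h.tolist()))
    return out
E
python3 - <<'E'
from h import *
c=camera("top")
for b in bodies(c): print(b)
w=camera("wrist")
M=np.zeros((600,800,3),np.uint8); cr=cv2.resize(c["color"][155:285,70:430],None,fx=2.2,fy=2.2); M[:286,:792]=cr; M[290:590,:400]=cv2.resize(w["color"],(400,300)); cv2.imwrite("pics/a6.png",M)
print(state()["ee_pos"],yawnow())
E
```

```text
([0.5536, -0.4325], [388.70001220703125, 196.1999969482422], np.float32(7.6), [18, 141, 222])
([0.4368, -0.3009], [341.70001220703125, 240.1999969482422], np.float32(8.2), [18, 142, 228])
([0.5128, -0.3158], [346.20001220703125, 212.0], np.float32(8.2), [17, 148, 122])
[0.51545424 0.06788271 0.25428095] 5.24
```

View pics/a6.png

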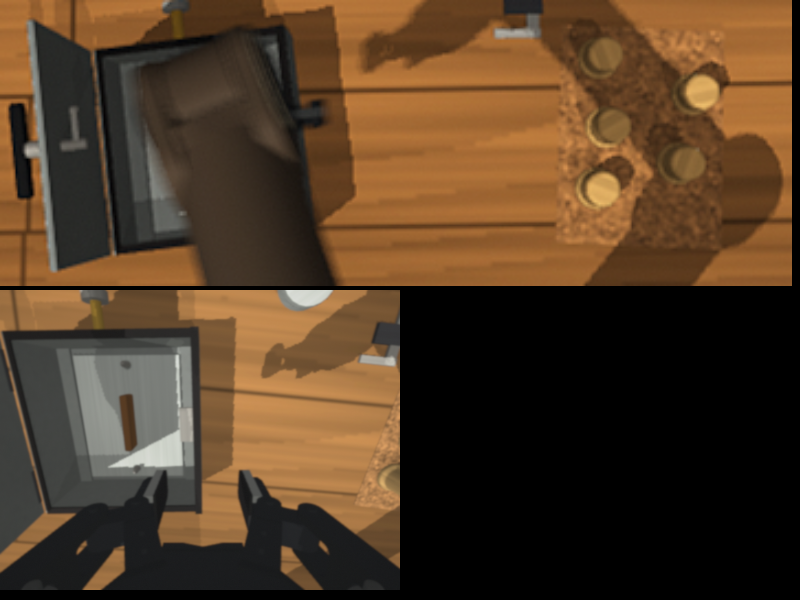

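The rack lies flat in the chest with a pin through both holes, at wrist inset (126,364) and (138,467). Body detection needs to cope with shadow, so I'll use hue blobs.

```bash
cat >> h.py <<'E'
CH=np.array([.5046,.1846]); CY=5.8
def bodies2(c=None):
    c=c or camera("top"); hsv=cv2.cvtColor(c["color"],cv2.COLOR_BGR2HSV); H,S,V=cv2.split(hsv)
    m=(H>=16)&(H<=20)&(S>120)&(S<160)&(V>60); r=np.zeros_like(m); r[150:290,310:440]=1
    m=cv2.morphologyEx((m&r).astype(np.uint8),cv2.MORPH_OPEN,np.ones((3,3)))
    return [(cast(c,ce,.032)[0][:2].round(4).tolist(),int(s[4])) for ce,s,_ in blobs(m,60)]
def slot(x,y):
    a=np.radians(CY); return CH+[x*np.cos(a)-y*np.sin(a),x*np.sin(a)+y*np.cos(a)]
E
python3 - <<'E'
from h import *
print(bodies2()); print(state()["ee_pos"],go(.437,-.301,.2,5.8))
for p in [(.072,.042),(-.072,.042),(.072,-.046),(-.072,-.046),(0,.049)]: print(p,slot(*p).round(4))
E
```

```text
[([0.6013, -0.3138], 295), ([0.5535, -0.4312], 318), ([0.5128, -0.3199], 299), ([0.466, -0.4093], 324), ([0.4356, -0.3044], 301)]
[0.51446797 0.07137804 0.25312121] ([-112.3, 363.3, 53.4], [0.1, -0.1, -0.4])
(0.072, 0.042) [0.572  0.2337]
(-0.072, 0.042) [0.4287 0.2191]
(0.072, -0.046) [0.5809 0.1461]
(-0.072, -0.046) [0.4376 0.1316]
(0, 0.049) [0.4996 0.2333]
```

Request:
play_rows(hand=[0.08,0.08,0.08,0.08,0.08,0.08,0.08,0.08], travel=[[-0.113,0.364,0.05],[-0.113,0.364,0.05],[-0.113,0.364,0.05],[-0.113,0.364,0.05],[-0.113,0.364,0.05],[-0.113,0.364,0.05],[-0.113,0.364,0.05],[-0.113,0.364,0.05]], rotation=[[0,0,0],[0,0,0],[0,0,0],[0,0,0],[0,0,0],[0,0,0],[0,0,0],[0,0,0]])

```text
time: 9.57
ee_pos: [0.438, -0.2976, 0.2013]
tool_rot: [-3.136, -0.158, 0.001]
force: [-0.2, 0.4, -0.0]
width: 0.0797
finger_force: 0.0
```

```bash
python3 - <<'E'
from h import *
print(bodies2()); print(state()["ee_pos"],go(.4356,-.3035,.045,5.8),state()["q"].round(2))
w=camera("wrist"); cv2.imwrite("pics/a7.png",w["color"]); print(proj(w,[[.4356,-.3035,.06],[.4356,-.3035,0],[.5128,-.3190,.06]]))
E
```

```text
[([0.6014, -0.3135], 305), ([0.5523, -0.433], 287), ([0.5132, -0.3196], 303)]
[ 0.43855078 -0.29661505  0.20173033] ([-3.6, 6.8, 156.7], [-0.1, 0.0, 0.1]) [ 0.71  0.31 -0.25  1.87  0.09  0.97 -1.05]
[[265.34284557 188.54765213]
 [264.39254476 174.85428976]
 [291.31923813 109.98748724]]
```

View pics/a7.png

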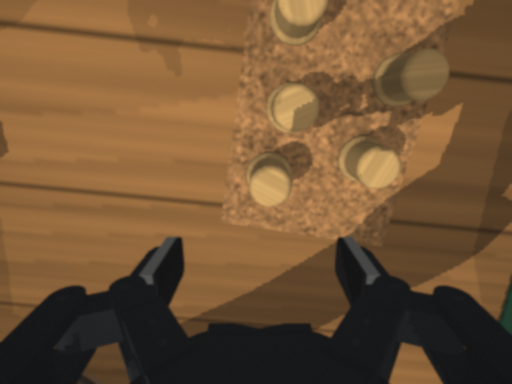

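The five bodies are visible; the nearest top is at (270,186), a few mm right of the prediction. The open hand covers that.

Request:
play_rows(hand=[0.08,0.08,0.08,0.08,0.08,0.03,0.03,0.03], travel=[[-0.002,0.009,0.04],[-0.002,0.009,0.1],[-0.002,0.009,0.157],[-0.002,0.009,0.157],[-0.002,0.009,0.157],[-0.002,0.009,0.157],[-0.002,0.009,0.157],[-0.002,0.009,0.157]], rotation=[[0,0,0],[0,0,0],[0,0,0],[0,0,0],[0,0,0],[0,0,0],[0,0,0],[0,0,0]], newtons=35)

```text
time: 10.68
ee_pos: [0.4377, -0.3084, 0.0475]
tool_rot: [3.136, 0.158, 0.004]
force: [-1.7, 1.7, 10.4]
width: 0.0428
finger_force: 34.3
```

Request:
play_rows(hand=[0.03,0.03,0.03,0.03,0.03,0.03,0.03], travel=[[0,0,0],[0,0,0],[0,0,-0.03],[0,0,-0.09],[0,0,-0.15],[0,0,-0.16],[0,0,-0.16]], rotation=[[0,0,0],[0,0,0],[0,0,0],[0,0,0],[0,0,0],[0,0,0],[0,0,0]])

```text
time: 11.55
ee_pos: [0.4368, -0.308, 0.2063]
tool_rot: [3.136, 0.158, 0.003]
force: [0.4, 0.3, -1.2]
width: 0.0426
finger_force: 36.2
```

```bash
python3 - <<'E'
from h import *
print(state()["ee_pos"],state()["width"],go(*slot(.072,.042),.205,5.8))
E
```

```text
[ 0.43680367 -0.30797997  0.20627669] 0.04257815191031735 ([188.9, -525.3, 0.7], [0.1, -0.1, -0.0])
```

Request:
play_rows(hand=[0.03,0.03,0.03,0.03,0.03,0.03,0.03,0.03], travel=[[0.189,-0.525,0],[0.189,-0.525,0],[0.189,-0.525,0],[0.189,-0.525,0],[0.189,-0.525,0],[0.189,-0.525,0],[0.189,-0.525,0],[0.189,-0.525,0]], rotation=[[0,0,0],[0,0,0],[0,0,0],[0,0,0],[0,0,0],[0,0,0],[0,0,0],[0,0,0]])

```text
time: 12.55
ee_pos: [0.5571, 0.1788, 0.2031]
tool_rot: [3.137, 0.158, -0.005]
force: [0.4, -0.6, -0.2]
width: 0.0428
finger_force: 36.2
```

Request:
play_rows(hand=[0.03,0.03,0.03], travel=[[0.025,-0.07,0],[0.025,-0.07,0],[0.025,-0.07,0]], rotation=[[0,0,0],[0,0,0],[0,0,0]])

```text
time: 12.92
ee_pos: [0.5747, 0.2491, 0.2032]
tool_rot: [3.136, 0.16, -0.005]
force: [0.6, -0.4, -1.3]
width: 0.0429
finger_force: 39.3
```

```bash
python3 - <<'E'
from h import *
print(state()["ee_pos"],state()["width"],go(*slot(.072,.042),.06,5.8),state()["q"].round(2))
E
```

```text
[0.57472458 0.24911222 0.20316831] 0.04289930438888906 ([-3.8, 14.9, 143.2], [0.1, 0.2, 0.0]) [-0.16  0.5  -0.46  1.62  0.24  1.09 -2.15]
```

Request:
play_rows(hand=[0.03,0.03,0.03,0.03,0.03,0.03,0.03,0.03], travel=[[-0.004,0.015,0],[-0.004,0.015,0.03],[-0.004,0.015,0.07],[-0.004,0.015,0.11],[-0.004,0.015,0.13],[-0.004,0.015,0.138],[-0.004,0.015,0.143],[-0.004,0.015,0.143]], rotation=[[0,0,0],[0,0,0],[0,0,0],[0,0,0],[0,0,0],[0,0,0],[0,0,0],[0,0,0]])

```text
time: 13.92
ee_pos: [0.5737, 0.2344, 0.0631]
tool_rot: [-3.137, -0.158, -0.002]
force: [0.4, 0.6, -0.3]
width: 0.0431
finger_force: 39.3
```

Request:
play_rows(hand=[0.03,0.03,0.052,0.052,0.052,0.052,0.052,0.052], travel=[[-0.001,0,0.004],[-0.001,0,0.004],[-0.001,0,0.003],[-0.001,0,0.003],[-0.001,0,0.003],[-0.001,0,-0.03],[-0.001,0,-0.09],[-0.001,0,-0.145]], rotation=[[0,0,0],[0,0,0],[0,0,0],[0,0,0],[0,0,0],[0,0,0],[0,0,0],[0,0,0]])

```text
time: 14.92
ee_pos: [0.572, 0.2341, 0.2089]
tool_rot: [-3.137, -0.159, 0.001]
force: [1.2, 0.7, 0.2]
width: 0.0522
finger_force: 0.0
```

```bash
python3 - <<'E'
from h import *
print(state()["ee_pos"],state()["force"],go(.5128,-.322,.205,5.8))
E
```

```text
[0.57198465 0.23412279 0.20886108] [1.16652763 0.72077522 0.24627904] ([-115.0, 547.3, 3.8], [-0.0, 0.0, -0.0])
```

Request:
play_rows(hand=[0.08,0.08,0.08,0.08,0.08,0.08,0.08,0.08], travel=[[-0.115,0.547,0],[-0.115,0.547,0],[-0.115,0.547,0],[-0.115,0.547,0],[-0.115,0.547,0],[-0.115,0.547,0],[-0.115,0.547,0],[-0.115,0.547,0]], rotation=[[0,0,0],[0,0,0],[0,0,0],[0,0,0],[0,0,0],[0,0,0],[0,0,0],[0,0,0]])

```text
time: 15.92
ee_pos: [0.5187, -0.2649, 0.2075]
tool_rot: [3.137, 0.159, 0.001]
force: [1.3, 0.3, 0.3]
width: 0.0802
finger_force: 0.0
```

Request:
play_rows(hand=[0.08,0.08,0.08], travel=[[-0.012,0.058,0],[-0.012,0.058,0],[-0.012,0.058,0]], rotation=[[0,0,0],[0,0,0],[0,0,0]])

```text
time: 16.3
ee_pos: [0.513, -0.3214, 0.207]
tool_rot: [-3.137, -0.158, 0.0]
force: [-0.3, 0.2, 0.7]
width: 0.0799
finger_force: 0.0
```

```bash
cat >> h.py <<'E'
def wbodies():
    "bodies near the hand in the wrist view: Hough for the lit tops; tool-frame shift mm to put TCP at z=.046"
    w=camera("wrist"); g=cv2.cvtColor(w["color"],cv2.COLOR_BGR2GRAY)[:235]
    H=cv2.cvtColor(w["color"],cv2.COLOR_BGR2HSV); 
    r=.021*w["fx"]/(-(w["R"].T@w["t"])[2]-.06)
    C=cv2.HoughCircles(cv2.GaussianBlur(g,(0,0),1.2),cv2.HOUGH_GRADIENT,1.5,40,param1=60,param2=20,minRadius=int(r*.85),maxRadius=int(r*1.2))
    for u,v,rr in ([] if C is None else C[0]):
        X=cast(w,(u,v),.06)[0]; print("w",(round(u),round(v),round(rr)),X[:2].round(4),totool([X[0],X[1],.046]),H[int(v),int(u)])
E
python3 - <<'E'
from h import *
print(bodies2()); print(state()["ee_pos"],state()["q"].round(2)); wbodies()
E
```

```text
[([0.6014, -0.3136], 306), ([0.4959, -0.3181], 70)]
[ 0.51337335 -0.32054875  0.20713838] [ 0.7   0.44 -0.3   1.68  0.14  1.05 -1.11]
w (376, 154, 19) [ 0.5555 -0.4316] [ 30.1 115.2 161.2] [ 18 127 206]
w (260, 182, 19) [ 0.515 -0.322] [  1.2   2.  161.3] [ 18 129 200]
w (263, 91, 24) [ 0.602  -0.3156] [ 88.3   4.7 161.3] [ 17 128 172]
w (334, 218, 21) [ 0.4842 -0.4028] [-37.8  79.2 161.2] [ 18 126 172]
```

Request:
play_rows(hand=[0.08,0.08,0.08,0.08,0.08,0.03,0.03,0.03], travel=[[0.001,0.002,0.05],[0.001,0.002,0.11],[0.001,0.002,0.161],[0.001,0.002,0.161],[0.001,0.002,0.161],[0.001,0.002,0.161],[0.001,0.002,0.161],[0.001,0.002,0.161]], rotation=[[0,0,0],[0,0,0],[0,0,0],[0,0,0],[0,0,0],[0,0,0],[0,0,0],[0,0,0]])

```text
time: 17.4
ee_pos: [0.5152, -0.3244, 0.0484]
tool_rot: [3.136, 0.158, 0.004]
force: [-0.9, 1.4, 7.3]
width: 0.0429
finger_force: 35.2
```

Request:
play_rows(hand=[0.03,0.03,0.03,0.03,0.03,0.03,0.03], travel=[[0,0,0],[0,0,0],[0,0,-0.03],[0,0,-0.09],[0,0,-0.15],[0,0,-0.16],[0,0,-0.16]], rotation=[[0,0,0],[0,0,0],[0,0,0],[0,0,0],[0,0,0],[0,0,0],[0,0,0]])

```text
time: 18.27
ee_pos: [0.5143, -0.3241, 0.2073]
tool_rot: [3.136, 0.158, 0.002]
force: [-0.6, -0.0, -0.6]
width: 0.0425
finger_force: 36.3
```

```bash
python3 - <<'E'
from h import *
print(state()["ee_pos"],state()["width"],go(*slot(-.072,.042),.205,5.8), bodies2())
E
```

```text
[ 0.51426414 -0.32408765  0.20727286] 0.04253055011551259 ([-30.5, -549.0, 1.4], [0.1, -0.1, -0.0]) [([0.6013, -0.3136], 309)]
```

Gripped at TCP z 0.048, so it places at about 0.060.

Request:
play_rows(hand=[0.03,0.03,0.03,0.03,0.03,0.03,0.03,0.03], travel=[[-0.03,-0.549,0],[-0.03,-0.549,0],[-0.03,-0.549,0],[-0.03,-0.549,0],[-0.03,-0.549,0],[-0.03,-0.549,0],[-0.03,-0.549,0],[-0.03,-0.549,0]], rotation=[[0,0,0],[0,0,0],[0,0,0],[0,0,0],[0,0,0],[0,0,0],[0,0,0],[0,0,0]])

```text
time: 19.32
ee_pos: [0.4353, 0.1714, 0.2047]
tool_rot: [3.137, 0.158, -0.004]
force: [2.1, -0.5, -0.1]
width: 0.0424
finger_force: 36.3
```

Request:
play_rows(hand=[0.03,0.03,0.03], travel=[[-0.003,-0.05,0],[-0.003,-0.05,0],[-0.003,-0.05,0]], rotation=[[0,0,0],[0,0,0],[0,0,0]])

```text
time: 19.7
ee_pos: [0.4281, 0.2185, 0.2048]
tool_rot: [3.136, 0.159, -0.005]
force: [0.6, -0.3, -0.7]
width: 0.0427
finger_force: 36.4
```

```bash
python3 - <<'E'
from h import *
print(state()["ee_pos"],go(*slot(-.072,.042),.060,5.8),state()["q"].round(2))
E
```

```text
[0.42807031 0.21854849 0.20475531] ([1.1, -0.7, 144.8], [0.1, 0.2, 0.0]) [-0.06  0.27 -0.6   1.96  0.19  0.97 -2.22]
```

Request:
play_rows(hand=[0.03,0.03,0.03,0.03,0.03,0.03,0.03,0.03], travel=[[0.001,-0.001,0.05],[0.001,-0.001,0.09],[0.001,-0.001,0.12],[0.001,-0.001,0.135],[0.001,-0.001,0.142],[0.001,-0.001,0.147],[0.001,-0.001,0.149],[0.001,-0.001,0.149]], rotation=[[0,0,0],[0,0,0],[0,0,0],[0,0,0],[0,0,0],[0,0,0],[0,0,0],[0,0,0]])

```text
time: 20.7
ee_pos: [0.4302, 0.2205, 0.0602]
tool_rot: [3.136, 0.158, 0.004]
force: [-8.7, -5.7, 30.7]
width: 0.0427
finger_force: 39.7
```

Request:
play_rows(hand=[0.052,0.052,0.052,0.052,0.052,0.052,0.052], travel=[[0,0,0],[0,0,0],[0,0,0],[0,0,-0.03],[0,0,-0.09],[0,0,-0.147],[0,0,-0.147]], rotation=[[0,0,0],[0,0,0],[0,0,0],[0,0,0],[0,0,0],[0,0,0],[0,0,0]])

```text
time: 21.58
ee_pos: [0.4317, 0.2221, 0.2084]
tool_rot: [-3.135, -0.158, -0.011]
force: [-0.1, -0.3, -0.7]
width: 0.0521
finger_force: 0.0
```

```bash
python3 - <<'E'
from h import *
print(state()["ee_pos"],state()["force"],bodies2(),go(.602,-.3155,.205,5.8))
E
```

```text
[0.43168352 0.22210175 0.20838245] [-0.09402098 -0.30204833 -0.73015262] [([0.6015, -0.3135], 308), ([0.5528, -0.4311], 331), ([0.4658, -0.4096], 317)] ([116.7, 551.0, 1.1], [-0.0, -0.2, -0.0])
```

Request:
play_rows(hand=[0.08,0.08,0.08,0.08,0.08,0.08,0.08,0.08], travel=[[0.117,0.551,0],[0.117,0.551,0],[0.117,0.551,0],[0.117,0.551,0],[0.117,0.551,0],[0.117,0.551,0],[0.117,0.551,0],[0.117,0.551,0]], rotation=[[0,0,0],[0,0,0],[0,0,0],[0,0,0],[0,0,0],[0,0,0],[0,0,0],[0,0,0]])

```text
time: 22.62
ee_pos: [0.5819, -0.2572, 0.2021]
tool_rot: [-3.137, -0.159, 0.004]
force: [1.2, 0.8, 0.1]
width: 0.08
finger_force: 0.0
```

Request:
play_rows(hand=[0.08,0.08,0.08], travel=[[0.013,0.062,0],[0.013,0.062,0],[0.013,0.062,0]], rotation=[[0,0,0],[0,0,0],[0,0,0]])

```text
time: 23.0
ee_pos: [0.6007, -0.3152, 0.2018]
tool_rot: [-3.135, -0.158, 0.005]
force: [-0.5, 0.4, -0.4]
width: 0.0798
finger_force: 0.0
```

```bash
python3 - <<'E'
from h import *
print(bodies2()); print(state()["ee_pos"]); wbodies()
E
```

```text
[([0.5924, -0.313], 185)]
[ 0.60104571 -0.31425108  0.20259249]
w (298, 55, 25) [ 0.7216 -0.336 ] [117.5  34.6 157. ] [ 88 237 144]
w (259, 179, 22) [ 0.6065 -0.3136] [  5.3   0.5 157.2] [ 18 128 187]
w (355, 221, 23) [ 0.5722 -0.4171] [-39.4  99.9 157.1] [ 18 124 105]
w (400, 56, 22) [ 0.7296 -0.4249] [116.3 123.9 156.9] [ 14 243 205]
w (338, 86, 22) [ 0.6998 -0.376 ] [ 91.7  72.2 157. ] [ 16 145 102]
w (19, 31, 25) [ 0.7156 -0.0954] [ 136.3 -205.3  157.4] [ 45  10 150]
w (358, 25, 20) [ 0.7498 -0.3834] [140.7  84.7 156.9] [ 15 150 129]
```

Request:
play_rows(hand=[0.08,0.08,0.08,0.08,0.08,0.03,0.03,0.03], travel=[[0.003,0.001,0.05],[0.003,0.001,0.11],[0.003,0.001,0.156],[0.003,0.001,0.156],[0.003,0.001,0.156],[0.003,0.001,0.156],[0.003,0.001,0.156],[0.003,0.001,0.156]], rotation=[[0,0,0],[0,0,0],[0,0,0],[0,0,0],[0,0,0],[0,0,0],[0,0,0],[0,0,0]])

```text
time: 24.1
ee_pos: [0.6055, -0.317, 0.0506]
tool_rot: [3.136, 0.158, 0.004]
force: [-1.5, 0.7, 7.2]
width: 0.0428
finger_force: 35.0
```

Request:
play_rows(hand=[0.03,0.03,0.03,0.03,0.03,0.03,0.03], travel=[[0,0,0],[0,0,0],[0,0,-0.03],[0,0,-0.09],[0,0,-0.15],[0,0,-0.16],[0,0,-0.16]], rotation=[[0,0,0],[0,0,0],[0,0,0],[0,0,0],[0,0,0],[0,0,0],[0,0,0]])

```text
time: 24.98
ee_pos: [0.6046, -0.3167, 0.2093]
tool_rot: [3.136, 0.158, 0.002]
force: [0.0, 0.1, -0.8]
width: 0.043
finger_force: 36.0
```

```bash
python3 - <<'E'
from h import *
print(state()["ee_pos"],state()["width"],go(*slot(.072,-.046),.205,5.8), bodies2())
E
```

```text
[ 0.6046252  -0.31673746  0.20930786] 0.04299567430953424 ([22.9, -462.9, 3.8], [0.1, -0.1, -0.0]) [([0.6016, -0.3401], 106)]
```

Request:
play_rows(hand=[0.03,0.03,0.03,0.03,0.03,0.03,0.03,0.03], travel=[[0.023,-0.463,0],[0.023,-0.463,0],[0.023,-0.463,0],[0.023,-0.463,0],[0.023,-0.463,0],[0.023,-0.463,0],[0.023,-0.463,0],[0.023,-0.463,0]], rotation=[[0,0,0],[0,0,0],[0,0,0],[0,0,0],[0,0,0],[0,0,0],[0,0,0],[0,0,0]])

```text
time: 26.02
ee_pos: [0.5785, 0.1511, 0.2062]
tool_rot: [-3.136, -0.167, 0.006]
force: [0.2, -0.7, -0.2]
width: 0.0426
finger_force: 36.0
```

Request:
play_rows(hand=[0.03,0.03], travel=[[0,0,0],[0,0,0]], rotation=[[0,0,0],[0,0,0]])

```text
time: 26.28
ee_pos: [0.5803, 0.1448, 0.2067]
tool_rot: [3.136, 0.157, -0.004]
force: [-0.0, -0.5, -1.0]
width: 0.0426
finger_force: 36.0
```

```bash
python3 - <<'E'
from h import *
print(state()["ee_pos"],go(*slot(.072,-.046),.0625,5.8),bodies2())
E
```

```text
[0.58030157 0.14482952 0.2066634 ] ([1.1, -1.4, 144.2], [0.1, 0.2, -0.1]) [([0.5535, -0.4312], 326), ([0.466, -0.4089], 327)]
```

Request:
play_rows(hand=[0.03,0.03,0.03,0.03,0.03,0.03,0.03,0.03], travel=[[0.001,0,0.05],[0.001,0,0.09],[0.001,0,0.12],[0.001,0,0.135],[0.001,0,0.142],[0.001,0,0.145],[0.001,0,0.146],[0.001,0,0.146]], rotation=[[0,0,0],[0,0,0],[0,0,0],[0,0,0],[0,0,0],[0,0,0],[0,0,0],[0,0,0]])

```text
time: 27.32
ee_pos: [0.5822, 0.1467, 0.063]
tool_rot: [-3.137, -0.159, -0.002]
force: [0.5, 0.1, -1.0]
width: 0.0429
finger_force: 36.0
```

Request:
play_rows(hand=[0.052,0.052,0.052,0.052,0.052,0.052,0.052], travel=[[0,0,0],[0,0,0],[0,0,0],[0,0,-0.03],[0,0,-0.09],[0,0,-0.147],[0,0,-0.147]], rotation=[[0,0,0],[0,0,0],[0,0,0],[0,0,0],[0,0,0],[0,0,0],[0,0,0]])

```text
time: 28.2
ee_pos: [0.5842, 0.1477, 0.2145]
tool_rot: [-3.136, -0.158, -0.014]
force: [-1.0, -0.1, 0.2]
width: 0.0522
finger_force: 0.0
```

```bash
python3 - <<'E'
from h import *
print(state()["ee_pos"],state()["force"],bodies2(),go(.554,-.4325,.205,5.8))
E
```

```text
[0.58419183 0.14768618 0.21451569] [-1.01028937 -0.06475934  0.22171346] [([0.5534, -0.4313], 325), ([0.466, -0.4088], 330)] ([-87.0, 573.6, 6.0], [-0.0, -0.3, -0.0])
```

Request:
play_rows(hand=[0.08,0.08,0.08,0.08,0.08,0.08,0.08,0.08], travel=[[-0.087,0.573,0.006],[-0.087,0.573,0.006],[-0.087,0.573,0.006],[-0.087,0.573,0.006],[-0.087,0.573,0.006],[-0.087,0.573,0.006],[-0.087,0.573,0.006],[-0.087,0.573,0.006]], rotation=[[0,0,0],[0,0,0],[0,0,0],[0,0,0],[0,0,0],[0,0,0],[0,0,0],[0,0,0]])

```text
time: 29.25
ee_pos: [0.5558, -0.3545, 0.2022]
tool_rot: [-3.136, -0.159, 0.003]
force: [1.4, -0.4, -0.3]
width: 0.0799
finger_force: 0.0
```

Request:
play_rows(hand=[0.08,0.08,0.08], travel=[[-0.012,0.079,0],[-0.012,0.079,0],[-0.012,0.079,0]], rotation=[[0,0,0],[0,0,0],[0,0,0]])

```text
time: 29.62
ee_pos: [0.5518, -0.4333, 0.2019]
tool_rot: [-3.136, -0.155, 0.004]
force: [1.4, 0.3, -0.0]
width: 0.0799
finger_force: 0.0
```

```bash
python3 - <<'E'
from h import *
print(bodies2()); print(state()["ee_pos"]); wbodies()
E
```

```text
[([0.543, -0.4251], 164), ([0.465, -0.4094], 325)]
[ 0.55278424 -0.43127231  0.20253461]
w (188, 4, 25) [ 0.7026 -0.3566] [156.  -57.5 157.2] [ 88 203  59]
w (262, 182, 19) [ 0.5556 -0.4338] [  1.8   4.2 157.1] [ 18 128 210]
w (271, 8, 25) [ 0.7063 -0.4255] [152.6  11.5 157. ] [ 13 240 166]
w (226, 205, 20) [ 0.5283 -0.3999] [-21.9 -32.4 157.2] [ 15 138 157]
```

Request:
play_rows(hand=[0.08,0.08,0.08,0.08,0.08,0.03,0.03,0.03], travel=[[0.002,0.002,0.05],[0.002,0.002,0.11],[0.002,0.002,0.156],[0.002,0.002,0.156],[0.002,0.002,0.156],[0.002,0.002,0.156],[0.002,0.002,0.156],[0.002,0.002,0.156]], rotation=[[0,0,0],[0,0,0],[0,0,0],[0,0,0],[0,0,0],[0,0,0],[0,0,0],[0,0,0]])

```text
time: 30.72
ee_pos: [0.556, -0.435, 0.0504]
tool_rot: [3.136, 0.158, 0.003]
force: [-1.4, 1.4, 6.3]
width: 0.0427
finger_force: 35.4
```

Request:
play_rows(hand=[0.03,0.03,0.03,0.03,0.03,0.03,0.03], travel=[[0,0,0],[0,0,0],[0,0,-0.03],[0,0,-0.09],[0,0,-0.15],[0,0,-0.16],[0,0,-0.16]], rotation=[[0,0,0],[0,0,0],[0,0,0],[0,0,0],[0,0,0],[0,0,0],[0,0,0]])

```text
time: 31.6
ee_pos: [0.5552, -0.4347, 0.2094]
tool_rot: [3.136, 0.158, 0.002]
force: [-0.6, -0.2, -0.2]
width: 0.0427
finger_force: 36.0
```

```bash
python3 - <<'E'
from h import *
print(state()["ee_pos"],state()["width"],go(*slot(-.072,-.046),.205,5.8), bodies2())
E
```

```text
[ 0.55522788 -0.43468404  0.20938561] 0.042741225181555 ([-60.1, -575.2, 3.4], [0.1, -0.1, -0.0]) [([0.5457, -0.4741], 91), ([0.465, -0.4093], 323)]
```

Request:
play_rows(hand=[0.03,0.03,0.03,0.03,0.03,0.03,0.03,0.03], travel=[[-0.06,-0.575,0],[-0.06,-0.575,0],[-0.06,-0.575,0],[-0.06,-0.575,0],[-0.06,-0.575,0],[-0.06,-0.575,0],[-0.06,-0.575,0],[-0.06,-0.575,0]], rotation=[[0,0,0],[0,0,0],[0,0,0],[0,0,0],[0,0,0],[0,0,0],[0,0,0],[0,0,0]])

```text
time: 32.65
ee_pos: [0.4516, 0.0566, 0.2066]
tool_rot: [-3.138, -0.158, 0.004]
force: [1.5, 0.6, -0.5]
width: 0.0425
finger_force: 36.0
```

Request:
play_rows(hand=[0.03,0.03,0.03,0.03], travel=[[-0.008,-0.077,0],[-0.008,-0.077,0],[-0.008,-0.077,0],[-0.008,-0.077,0]], rotation=[[0,0,0],[0,0,0],[0,0,0],[0,0,0]])

```text
time: 33.15
ee_pos: [0.4377, 0.129, 0.2073]
tool_rot: [3.137, 0.155, -0.002]
force: [-0.9, 0.1, 0.1]
width: 0.043
finger_force: 36.0
```

```bash
python3 - <<'E'
from h import *
print(state()["ee_pos"],go(*slot(-.072,-.046),.0625,5.8),bodies2())
E
```

```text
[0.43773171 0.12896902 0.20730816] ([0.4, -2.7, 144.8], [0.0, 0.1, -0.1]) [([0.4666, -0.4092], 317)]
```

Request:
play_rows(hand=[0.03,0.03,0.03,0.03,0.03,0.03,0.03,0.03], travel=[[0,-0.002,0.05],[0,-0.002,0.09],[0,-0.002,0.12],[0,-0.002,0.135],[0,-0.002,0.142],[0,-0.002,0.146],[0,-0.002,0.1475],[0,-0.002,0.1475]], rotation=[[0,0,0],[0,0,0],[0,0,0],[0,0,0],[0,0,0],[0,0,0],[0,0,0],[0,0,0]])

```text
time: 34.2
ee_pos: [0.4381, 0.1328, 0.0623]
tool_rot: [3.137, 0.158, 0.003]
force: [-5.3, -1.1, 12.2]
width: 0.0432
finger_force: 37.3
```

Request:
play_rows(hand=[0.052,0.052,0.052,0.052,0.052,0.052,0.052], travel=[[0,0,0],[0,0,0],[0,0,0],[0,0,-0.03],[0,0,-0.09],[0,0,-0.15],[0,0,-0.15]], rotation=[[0,0,0],[0,0,0],[0,0,0],[0,0,0],[0,0,0],[0,0,0],[0,0,0]])

```text
time: 35.08
ee_pos: [0.4398, 0.1339, 0.2148]
tool_rot: [-3.137, -0.158, -0.013]
force: [-0.1, -0.1, 0.2]
width: 0.0525
finger_force: 0.0
```

```bash
python3 - <<'E'
from h import *
print(state()["ee_pos"],state()["force"],bodies2(),go(.466,-.4105,.205,5.8))
E
```

```text
[0.43979006 0.13389906 0.21483928] [-0.12935074 -0.12495236  0.15985726] [([0.466, -0.4089], 328)] ([-27.2, 543.6, 7.4], [0.0, -0.3, -0.0])
```

Request:
play_rows(hand=[0.08,0.08,0.08,0.08,0.08,0.08,0.08,0.08], travel=[[-0.027,0.543,0.007],[-0.027,0.543,0.007],[-0.027,0.543,0.007],[-0.027,0.543,0.007],[-0.027,0.543,0.007],[-0.027,0.543,0.007],[-0.027,0.543,0.007],[-0.027,0.543,0.007]], rotation=[[0,0,0],[0,0,0],[0,0,0],[0,0,0],[0,0,0],[0,0,0],[0,0,0],[0,0,0]])

```text
time: 36.12
ee_pos: [0.4622, -0.3679, 0.2021]
tool_rot: [-3.136, -0.159, 0.004]
force: [0.6, -0.1, 0.5]
width: 0.08
finger_force: 0.0
```

Request:
play_rows(hand=[0.08,0.08,0.08,0.08], travel=[[-0.002,0.045,0],[-0.002,0.045,0],[-0.002,0.045,0],[-0.002,0.045,0]], rotation=[[0,0,0],[0,0,0],[0,0,0],[0,0,0]])

```text
time: 36.62
ee_pos: [0.4659, -0.4096, 0.2036]
tool_rot: [-3.136, -0.162, 0.001]
force: [-0.1, 0.3, 0.5]
width: 0.08
finger_force: 0.0
```

```bash
python3 - <<'E'
from h import *
print(bodies2()); print(state()["ee_pos"]); wbodies()
E
```

```text
[]
[ 0.46597476 -0.40985353  0.20394096]
w (262, 188, 25) [ 0.4624 -0.4134] [ -3.9   2.9 158.2] [ 19 126 219]
w (221, 182, 20) [ 0.4643 -0.3725] [  2.2 -37.6 158.2] [ 15 137 143]
w (254, 25, 20) [ 0.6064 -0.3915] [141.6  -4.1 158.2] [ 15 140 155]
```

Request:
play_rows(hand=[0.08,0.08,0.08,0.08,0.08,0.03,0.03,0.03], travel=[[-0.002,0.002,0.05],[-0.002,0.002,0.11],[-0.002,0.002,0.155],[-0.002,0.002,0.155],[-0.002,0.002,0.155],[-0.002,0.002,0.155],[-0.002,0.002,0.155],[-0.002,0.002,0.155]], rotation=[[0,0,0],[0,0,0],[0,0,0],[0,0,0],[0,0,0],[0,0,0],[0,0,0],[0,0,0]])

```text
time: 37.72
ee_pos: [0.4646, -0.4142, 0.0512]
tool_rot: [3.136, 0.158, 0.003]
force: [-1.1, -0.0, 9.1]
width: 0.0428
finger_force: 34.8
```

Request:
play_rows(hand=[0.03,0.03,0.03,0.03,0.03,0.03,0.03], travel=[[0,0,0],[0,0,0],[0,0,-0.03],[0,0,-0.09],[0,0,-0.15],[0,0,-0.16],[0,0,-0.16]], rotation=[[0,0,0],[0,0,0],[0,0,0],[0,0,0],[0,0,0],[0,0,0],[0,0,0]])

```text
time: 38.6
ee_pos: [0.4638, -0.4138, 0.2101]
tool_rot: [3.136, 0.158, 0.002]
force: [-0.1, -0.3, -2.5]
width: 0.0427
finger_force: 36.2
```

```bash
python3 - <<'E'
from h import *
print(state()["ee_pos"],state()["width"],go(*slot(0,.049),.205,5.8), bodies2())
E
```

```text
[ 0.46384423 -0.41378295  0.2101147 ] 0.042666198836220796 ([100.7, -640.3, 4.2], [0.1, -0.1, -0.0]) []
```

Request:
play_rows(hand=[0.03,0.03,0.03,0.03,0.03,0.03,0.03,0.03], travel=[[0.101,-0.64,0],[0.101,-0.64,0],[0.101,-0.64,0],[0.101,-0.64,0],[0.101,-0.64,0],[0.101,-0.64,0],[0.101,-0.64,0],[0.101,-0.64,0]], rotation=[[0,0,0],[0,0,0],[0,0,0],[0,0,0],[0,0,0],[0,0,0],[0,0,0],[0,0,0]])

```text
time: 39.65
ee_pos: [0.4904, 0.0872, 0.2074]
tool_rot: [3.137, 0.158, -0.005]
force: [1.7, -0.4, -1.2]
width: 0.0429
finger_force: 36.2
```

Request:
play_rows(hand=[0.03,0.03,0.03,0.03,0.03], travel=[[0.022,-0.143,0],[0.022,-0.143,0],[0.022,-0.143,0],[0.022,-0.143,0],[0.022,-0.143,0]], rotation=[[0,0,0],[0,0,0],[0,0,0],[0,0,0],[0,0,0]])

```text
time: 40.28
ee_pos: [0.4991, 0.2279, 0.2082]
tool_rot: [3.136, 0.155, -0.002]
force: [-0.0, 0.2, -0.8]
width: 0.0425
finger_force: 38.0
```

```bash
python3 - <<'E'
from h import *
print(state()["ee_pos"],go(*slot(0,.049),.0635,5.8))
w=camera("wrist"); cv2.imwrite("pics/a8.png",w["color"])
E
```

```text
[0.49913505 0.22786692 0.20823657] ([1.3, -5.6, 144.7], [0.1, 0.1, -0.1])
```

View pics/a8.png

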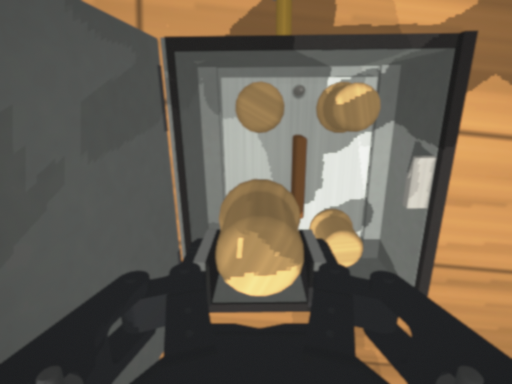

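Three placed bodies stand on the rack, at (260,107), (348,106) and (338,240); the fourth is hidden behind the held one at (260,250). Lowering the last body.

Request:
play_rows(hand=[0.03,0.03,0.03,0.03,0.03,0.03,0.03,0.03], travel=[[0.001,-0.005,0.04],[0.001,-0.005,0.09],[0.001,-0.005,0.12],[0.001,-0.005,0.135],[0.001,-0.005,0.142],[0.001,-0.005,0.146],[0.001,-0.005,0.1475],[0.001,-0.005,0.1475]], rotation=[[0,0,0],[0,0,0],[0,0,0],[0,0,0],[0,0,0],[0,0,0],[0,0,0],[0,0,0]])

```text
time: 41.32
ee_pos: [0.5002, 0.2353, 0.0633]
tool_rot: [3.137, 0.158, 0.003]
force: [-1.6, -2.0, 6.0]
width: 0.0426
finger_force: 38.6
```

Request:
play_rows(hand=[0.05,0.05,0.05,0.05,0.05,0.05,0.05], travel=[[0,0,0],[0,0,0],[0,0,0],[0,0,-0.03],[0,0,-0.09],[0,0,-0.15],[0,0,-0.17]], rotation=[[0,0,0],[0,0,0],[0,0,0],[0,0,0],[0,0,0],[0,0,0],[0,0,0]])

```text
time: 42.2
ee_pos: [0.5007, 0.2362, 0.2356]
tool_rot: [-3.136, -0.158, -0.008]
force: [-0.4, -0.2, -0.4]
width: 0.0502
finger_force: 0.0
```

Request:
play_rows(hand=[0.05,0.05,0.05,0.05,0.05,0.05], travel=[[0,0.05,-0.06],[0,0.1,-0.12],[0,0.16,-0.14],[0,0.2,-0.14],[0,0.2,-0.14],[0,0.2,-0.14]], rotation=[[0,0,0],[0,0,0],[0,0,0],[0,0,0],[0,0,0],[0,0,0]])

```text
time: 42.95
ee_pos: [0.5195, 0.0364, 0.3715]
tool_rot: [-3.137, -0.157, 0.0]
force: [0.1, 0.5, -0.0]
width: 0.0501
finger_force: 0.0
```

```bash
python3 - <<'E'
from h import *
s=state();print(s["ee_pos"],s["q"].round(2),bodies2())
w=camera("wrist");t=camera("top");c=camera("scene")
M=np.zeros((600,800,3),np.uint8);M[:300,:400]=cv2.resize(w["color"],(400,300))
M[:300,400:]=cv2.resize(t["color"][140:290,30:230],(400,300))
M[300:,:400]=cv2.resize(c["color"][90:240,270:470],(400,300))
M[300:,400:]=cv2.resize(t["color"],(400,300))
cv2.imwrite("pics/a9.png",M)
E
```

```text
[0.51950725 0.03638627 0.37152586] [ 0.29  0.19 -0.53  1.63  0.1   1.35 -1.73] []
```

View pics/a9.png

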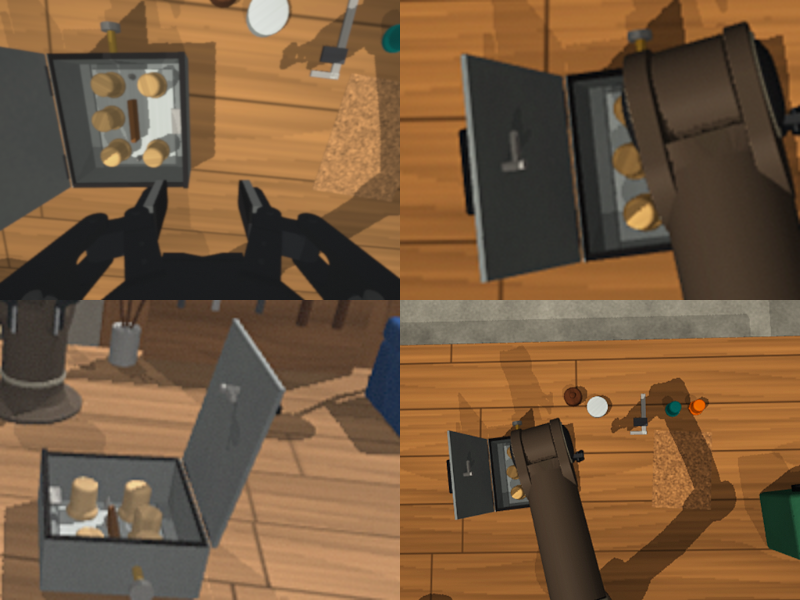

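All five bodies stand on the rack and the mat is empty. The hatch leans further open and the bystanders are untouched. I'll raise and give the hand a half turn (joint 7 room for the latch).

Request:
play_rows(hand=[0.0,0.0,0.0,0.0,0.0,0.0,0.0,0.0], travel=[[0,0,-0.04],[0,0,-0.08],[0,0,-0.08],[0,0,-0.08],[0,0,-0.08],[0,0,-0.08],[0,0,-0.08],[0,0,-0.08]], rotation=[[0,0,-85],[0,0,-85],[0,0,-85],[0,0,-85],[0,0,-85],[0,0,-85],[0,0,-85],[0,0,-85]])

```text
time: 44.15
ee_pos: [0.5195, 0.0375, 0.4514]
tool_rot: [-2.197, -2.245, 0.0]
force: [0.1, -1.3, -0.9]
width: 0.0003
finger_force: 0.0
```

Request:
play_rows(hand=[0.0,0.0,0.0,0.0,0.0,0.0,0.0,0.0], travel=[[0,0,0],[0,0,0],[0,0,0],[0,0,0],[0,0,0],[0,0,0],[0,0,0],[0,0,0]], rotation=[[0,0,-85],[0,0,-85],[0,0,-85],[0,0,-85],[0,0,-85],[0,0,-85],[0,0,-85],[0,0,-85]])

```text
time: 45.15
ee_pos: [0.5195, 0.0375, 0.4514]
tool_rot: [-0.103, -3.139, -0.0]
force: [-0.3, -0.1, -0.3]
width: -0.0001
finger_force: 0.0
```

```bash
python3 - <<'E'
from h import *
s=state(); print(s["ee_pos"],s["q"].round(2),yawnow())
p=slot(-.075,.250); print(p,go(*p,.45,185.8))
# hatch angle from top view: free-edge outer corners are the leftmost plate pixels
t=camera("top"); H=slot(0,.120); a=np.radians(CY)
for th in (1.5,1.6,1.7,1.8,1.85):
    f=lambda x:np.r_[slot(x,.120-.248*np.cos(th)),.099+.248*np.sin(th)]
    print(th,proj(t,[f(.125),f(-.125)]).round(1).tolist())
g=cv2.cvtColor(t["color"],cv2.COLOR_BGR2HSV)[...,1]; 
for v in (172,180,190,205,220,240,260): print(v,g[v,55:110:2])
E
```

```text
[0.51951355 0.03750783 0.45139345] [ 0.57  0.23 -0.9   1.46  0.18  1.54  1.18] 176.25
[0.40471987 0.42574095] ([139.9, 379.9, 1.6], [0.0, -0.0, -9.5])
1.5 [[86.5, 162.2], [96.4, 277.1]]
1.6 [[75.2, 163.6], [84.9, 278.5]]
1.7 [[64.4, 165.0], [73.8, 279.8]]
1.8 [[54.2, 166.6], [63.3, 280.9]]
1.85 [[49.4, 167.5], [58.4, 281.4]]
172 [175 175 188  17  19  11  16  26  21  11  11  11  12  43  29 108 157 167
 178 178 178 176 177 174 175 174 174 175]
180 [174 174 178  76  10  20  11  16  11  16  16  17   6  17  16  16  11   5
  16   6  11   6  11  11   6  16   6  11]
190 [174 174 175 158  14  14  16  16  11  11   6  16  11  11  11  16  16  16
  11  11  11   6  11  16   6  17  16  16]
205 [173 175 176 255  13  15  20  16  16  16  22  11  11  16  11  22  30   6
  27  12  12  20  21  21  11  11  11  11]
220 [174 177 175 255  21  12  10  17  21  21  21  11  16   6  12  22  28  24
  27  25  10  16   6  11  11  16  11  12]
240 [173 173 171 174 255   0  11  13  17  20  16  26  20  21  11  16  11  16
  11  11  16  16  21  11   5  11   6  16]
260 [179 177 173 179 178 179 195  10  13  22  21  11  16  16  11  11  11  16
  16  16  16  16  20  16  16  16  16  16]
```

```bash
python3 - <<'E'
from h import *
print(go(*slot(-.085,.225),.45,185.8))
E
```

```text
([142.9, 354.7, 1.6], [0.0, -0.0, -9.1])
```

Request:
play_rows(hand=[0.0,0.0,0.0,0.0,0.0,0.0,0.0,0.0], travel=[[0.143,0.355,0],[0.143,0.355,0],[0.143,0.355,0],[0.143,0.355,0],[0.143,0.355,0],[0.143,0.355,0],[0.143,0.355,0],[0.143,0.355,0]], rotation=[[0,0,-9.1],[0,0,-9.1],[0,0,-9.1],[0,0,-9.1],[0,0,-9.1],[0,0,-9.1],[0,0,-9.1],[0,0,-9.1]])

```text
time: 46.2
ee_pos: [0.4023, 0.4017, 0.4513]
tool_rot: [0.136, -3.138, 0.0]
force: [0.6, 0.3, -0.3]
width: -0.0004
finger_force: 0.0
```

```bash
python3 - <<'E'
from h import *
print(state()["ee_pos"],state()["q"].round(2),go(*slot(-.085,.225),.33,185.8))
E
```

```text
[0.40230013 0.40170167 0.45125363] [-0.14  0.37 -1.04  1.35  0.32  1.59  0.52] ([5.0, -1.4, 121.3], [-0.0, -0.0, -0.8])
```

Request:
play_rows(hand=[0.0,0.0,0.0,0.0,0.0], travel=[[0.005,-0.001,0.04],[0.005,-0.001,0.1],[0.005,-0.001,0.121],[0.005,-0.001,0.121],[0.005,-0.001,0.121]], rotation=[[0,0,-0.8],[0,0,-0.8],[0,0,-0.8],[0,0,-0.8],[0,0,-0.8]])

```text
time: 46.82
ee_pos: [0.3993, 0.399, 0.332]
tool_rot: [-0.152, 3.137, 0.002]
force: [-0.8, 0.2, -0.5]
width: -0.0006
finger_force: 0.0
```

Request:
play_rows(hand=[0.0,0.0,0.0,0.0,0.0,0.0,0.0,0.0], travel=[[0,-0.035,0],[0,-0.046,-0.003],[0,-0.07,-0.006],[0,-0.099,-0.008],[0,-0.12,-0.006],[0,-0.143,-0.002],[0,-0.164,0.004],[0,-0.185,0.013]], rotation=[[0,0,0],[0,0,0],[0,0,0],[0,0,0],[0,0,0],[0,0,0],[0,0,0],[0,0,0]])

```text
time: 47.82
ee_pos: [0.4176, 0.2163, 0.3195]
tool_rot: [-0.156, 3.134, 0.003]
force: [1.9, 2.0, 2.6]
width: -0.0003
finger_force: 1.3
```

```bash
cat >> h.py <<'E'
def inchest():
    d=state()["ee_pos"][:2]-CH; a=np.radians(CY); return np.r_[d[0]*np.cos(a)+d[1]*np.sin(a),-d[0]*np.sin(a)+d[1]*np.cos(a),state()["ee_pos"][2]].round(4)
E
python3 - <<'E'
from h import *
s=state(); print(inchest(),yawnow(),s["force"],s["q"].round(2))
t=camera("top");c=camera("scene"); M=np.zeros((400,800,3),np.uint8);M[:,:400]=cv2.resize(t["color"][120:300,30:210],(400,400));M[:,400:]=cv2.resize(c["color"][60:260,270:470],(400,400));cv2.imwrite("pics/b1.png",M)
E
```

```text
[-0.0834  0.0403  0.3195] -174.3 [1.85690722 1.96159374 2.60302964] [ 0.36  0.22 -1.07  1.81  0.2   1.23  0.9 ]
```

View pics/b1.png

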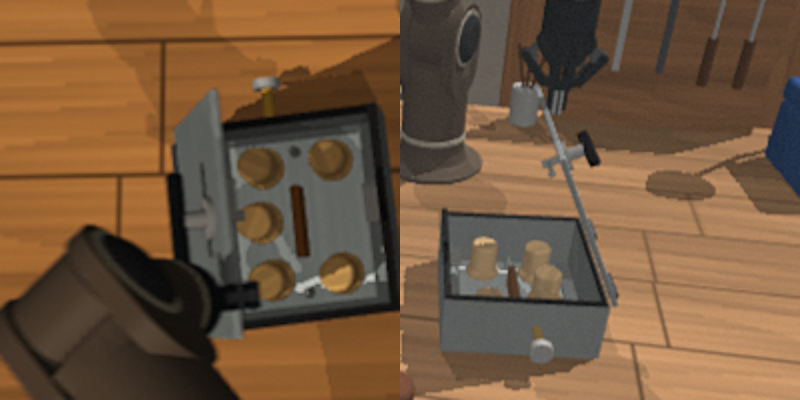

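The hatch follows the finger and is at about 1.1 rad, with all five bodies still standing. I'll keep going along the arc.

Request:
play_rows(hand=[0.0,0.0,0.0,0.0,0.0,0.0,0.0,0.0], travel=[[0,-0.02,0.011],[0,-0.038,0.0225],[0,-0.055,0.037],[0,-0.071,0.052],[0,-0.085,0.07],[0,-0.097,0.088],[0,-0.106,0.104],[0,-0.112,0.118]], rotation=[[0,0,0],[0,0,0],[0,0,0],[0,0,0],[0,0,0],[0,0,0],[0,0,0],[0,0,0]])

```text
time: 48.92
ee_pos: [0.4274, 0.103, 0.1984]
tool_rot: [0.155, -3.137, 0.0]
force: [-0.1, -0.2, 1.2]
width: 0.0001
finger_force: 0.5
```

Request:
play_rows(hand=[0.0,0.0,0.0,0.0,0.0,0.0,0.0,0.0], travel=[[0,-0.005,0.016],[0,-0.01,0.032],[0,-0.013,0.044],[0,-0.014,0.054],[0,-0.015,0.062],[0,-0.016,0.069],[0,-0.016,0.072],[0,-0.016,0.073]], rotation=[[0,0,0],[0,0,0],[0,0,0],[0,0,0],[0,0,0],[0,0,0],[0,0,0],[0,0,0]])

```text
time: 49.92
ee_pos: [0.4293, 0.0879, 0.127]
tool_rot: [0.156, -3.138, 0.001]
force: [-3.1, -1.1, 9.8]
width: -0.0002
finger_force: 5.2
```

```bash
python3 - <<'E'
from h import *
s=state(); print(inchest(),s["force"],s["q"].round(2))
E
```

```text
[-0.0847 -0.0886  0.127 ] [-3.08789151 -1.12385667  9.79131419] [ 0.44  0.4  -0.9   2.12  0.43  0.82  0.94]
```

The hatch is down on its seal (9.8 N). I'll rise and move over the handle.

Request:
play_rows(hand=[0.0,0.0,0.05,0.05,0.05,0.05,0.05], travel=[[0,0,-0.04],[0,0,-0.1],[-0.03,0.01,-0.1],[-0.085,0.0236,-0.1],[-0.085,0.0236,-0.1],[-0.085,0.0236,-0.1],[-0.085,0.0236,-0.1]], rotation=[[0,0,0],[0,0,0],[0,0,0],[0,0,3],[0,0,3],[0,0,3],[0,0,3]])

```text
time: 50.8
ee_pos: [0.5107, 0.1195, 0.2267]
tool_rot: [0.074, -3.141, 0.001]
force: [0.1, -0.2, -0.3]
width: 0.0499
finger_force: 0.0
```

```bash
python3 - <<'E'
from h import *
s=state(); print(inchest(),yawnow(),s["force"],s["q"].round(2),go(*slot(0,-.065),.139,183))
w=camera("wrist"); im=w["color"]; g=im.max(2)
B=[cast(w,ce,.15)[0] for ce in [(256,180)]]
m=(g<45); m[235:]=0
for ce,st,mk in blobs(m,150):
    r=cv2.minAreaRect(np.argwhere(mk)[:,::-1].astype(np.float32)); P=cast(w,cv2.boxPoints(r),.149)
    print(ce.round(),st[4],[x if np.isscalar(x) else np.round(x,1) for x in r],"mid tool",totool(P.mean(0)),[totool(p)[:2].tolist() for p in P])
cv2.imwrite("pics/b2.png",im)
E
```

```text
[-0.0005 -0.0654  0.2267] -177.29 [ 0.1077483  -0.17705507 -0.27854909] [ 0.41  0.41 -0.94  1.82  0.37  1.1   0.96] ([-0.5, 0.5, 87.7], [-0.0, -0.0, -0.3])
[260. 188.] 1452 [array([260. , 188.6]), array([91.6, 16.9]), 86.98721313476562] mid tool [12.7  0.3 77.9] [[48.5, -7.7], [49.1, 4.5], [-23.1, 8.9], [-23.9, -4.5]]
```

View pics/b2.png

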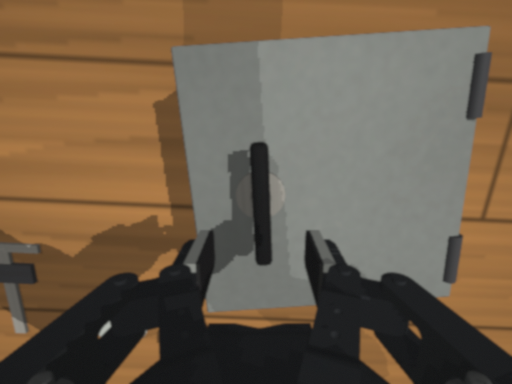

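The hatch is down; the bar's ends are at (260,143) and (263,262), so the latch is at about 0. I'll descend and grip the bar.

Request:
play_rows(hand=[0.05,0.05,0.05,0.05,0.05,0.0,0.0,0.0], travel=[[0,0.0005,0.04],[0,0.0005,0.07],[0,0.0005,0.086],[0,0.0005,0.087],[0,0.0005,0.087],[0,0.0005,0.087],[0,0.0005,0.087],[0,0.0005,0.087]], rotation=[[0,0,-3],[0,0,-3],[0,0,-3],[0,0,-3],[0,0,-3],[0,0,-3],[0,0,-3],[0,0,-3]], newtons=80)

```text
time: 51.85
ee_pos: [0.5119, 0.1206, 0.1405]
tool_rot: [-0.156, 3.136, 0.0]
force: [-0.6, -0.2, 6.3]
width: 0.0147
finger_force: 78.1
```

Request:
play_rows(hand=[0.0,0.0,0.0], travel=[[0,0,0],[0,0,0],[0,0,0]], rotation=[[0,0,0],[0,0,0],[0,0,0]])

```text
time: 52.22
ee_pos: [0.5119, 0.1206, 0.1405]
tool_rot: [-0.156, 3.137, 0.0]
force: [-1.5, -0.5, 5.6]
width: 0.0145
finger_force: 78.1
```

```bash
python3 - <<'E'
from h import *
s=state(); print(inchest(),yawnow(),s["force"],s["moment"],s["q"].round(2),s["width"])
E
```

```text
[ 0.0008 -0.0644  0.1405] -174.31 [-1.49968126 -0.45990855  5.55183642] [0.01073059 0.22106855 0.01614725] [ 0.35  0.52 -0.88  1.91  0.49  0.94  0.9 ] 0.014516160458683423
```

Request:
play_rows(hand=[0.0,0.0,0.0,0.0,0.0,0.0,0.0,0.0], travel=[[0,0,0],[0,0,0],[0,0,0],[0,0,0],[0,0,0],[0,0,0],[0,0,0.001],[0,0,0.001]], rotation=[[0,0,7],[0,0,14],[0,0,21],[0,0,28],[0,0,35],[0,0,42],[0,0,49],[0,0,56]])

```text
time: 53.22
ee_pos: [0.5119, 0.1204, 0.1397]
tool_rot: [1.34, 2.84, 0.0]
force: [-1.5, -1.6, 8.2]
width: 0.0145
finger_force: 78.4
```

Request:
play_rows(hand=[0.0,0.0,0.0,0.0,0.0,0.0,0.0,0.0], travel=[[0,0,0.001],[0,0,0.002],[0,0,0.002],[0,0,0.002],[0,0,0.002],[0,0,0.002],[0,0,0.002],[0,0,0.002]], rotation=[[0,0,7],[0,0,14],[0,0,21],[0,0,28],[0,0,34],[0,0,36],[0,0,36],[0,0,36]])

```text
time: 54.22
ee_pos: [0.5119, 0.12, 0.1378]
tool_rot: [2.146, 2.292, 0.0]
force: [-2.6, -2.9, 9.6]
width: 0.0143
finger_force: 78.6
```

```bash
python3 - <<'E'
from h import *
s=state(); print(inchest(),yawnow(),s["force"],s["moment"],s["q"].round(2),s["width"])
E
```

```text
[ 0.0008 -0.0651  0.1378] 93.75 [-2.58554168 -2.87443271  9.63524597] [-0.59679141  0.37851358  0.44394095] [ 0.07  0.42 -0.5   1.93  0.26  0.86 -0.5 ] 0.014303628955141359
```

Request:
play_rows(hand=[0.0,0.0,0.0,0.0], travel=[[0,0,0],[0,0,0],[0,0,0],[0,0,0]], rotation=[[0,0,2],[0,0,4],[0,0,4],[0,0,4]])

```text
time: 54.72
ee_pos: [0.5118, 0.1195, 0.1376]
tool_rot: [2.225, 2.215, -0.001]
force: [-1.3, -4.7, 9.7]
width: 0.0147
finger_force: 84.3
```

```bash
python3 - <<'E'
from h import *
s=state(); print(inchest(),yawnow(),s["force"],s["moment"],s["width"])
E
```

```text
[ 0.0006 -0.0655  0.1376] 89.76 [-1.32696812 -4.70579506  9.65288749] [-0.80453908  0.48519713  0.77193866] 0.014719098080846428
```

The moment rises and the pads begin to spread, so it's at the stop. Release, rise and check.

Request:
play_rows(hand=[0.0,0.05,0.05,0.05,0.05,0.05,0.05,0.05], travel=[[0,0,0],[0,0,0],[0,0,0],[0,0,0],[0,0,-0.04],[0,0,-0.09],[0,0,-0.15],[0,0,-0.15]], rotation=[[0,0,-2],[0,0,-3],[0,0,-3],[0,0,-3],[0,0,-3],[0,0,-3],[0,0,-3],[0,0,-3]])

```text
time: 55.72
ee_pos: [0.5136, 0.1215, 0.2913]
tool_rot: [2.166, 2.269, 0.011]
force: [-0.2, 0.1, -0.4]
width: 0.0501
finger_force: 0.0
```

```bash
python3 - <<'E'
from h import *
s=state(); print(inchest(),yawnow(),s["force"])
w=camera("wrist"); g=w["color"].max(2); m=(g<45); m[int(240):]=0
for ce,st,mk in blobs(m,150):
    p=np.argwhere(mk)[:,::-1].astype(np.float32); P=cast(w,p,.149)[:,:2]
    vx,vy,_,_=cv2.fitLine(P.astype(np.float32),cv2.DIST_L2,0,.001,.001).ravel()
    print(ce.round(),st[4],"bar yaw",np.degrees(np.arctan2(vy,vx)).round(1), P.mean(0))
# hatch plate side-edge yaw for comparison
m=(cv2.cvtColor(w["color"],cv2.COLOR_BGR2HSV)[...,1]<45)&(g>80)
for ce,st,mk in blobs(m,5000):
    q=cv2.approxPolyDP(cv2.convexHull(np.argwhere(mk)[:,::-1].astype(np.int32)),6,True)[:,0]; print(q.tolist()); Q=cast(w,q,.107)[:,:2]; print(Q.round(3).tolist(),np.degrees(np.arctan2(*(np.roll(Q,-1,0)-Q).T[::-1])).round(1))
E
```

```text
[ 0.0026 -0.0637  0.2913] 92.66 [-0.24801707  0.05087679 -0.40110178]
[256. 182.] 1070 bar yaw -82.5 [0.51155249 0.12333169]
[[371, 0], [361, 219], [193, 270], [157, 231], [115, 0]]
[[0.615, 0.3], [0.64, 0.073], [0.438, -0.005], [0.396, 0.047], [0.369, 0.287]] [ -83.8 -158.9  129.2   96.3    2.9]
```

The bar reads about 1.5° short against the hatch edge, which may be measurement error. I'll regrip square to it and press firmly against the stop.

Request:
play_rows(hand=[0.05,0.05,0.05,0.05,0.05,0.0,0.0,0.0], travel=[[0,-0.001,0.05],[0,-0.001,0.1],[0,-0.001,0.14],[0,-0.001,0.15],[0,-0.001,0.15],[0,-0.001,0.15],[0,-0.001,0.15],[0,-0.001,0.15]], rotation=[[0,0,-4],[0,0,-4],[0,0,-4],[0,0,-4],[0,0,-4],[0,0,-4],[0,0,-4],[0,0,-4]], newtons=110)

```text
time: 56.78
ee_pos: [0.5117, 0.1206, 0.1384]
tool_rot: [2.087, 2.345, 0.004]
force: [-0.0, -0.5, 5.4]
width: 0.0134
finger_force: 107.7
```

Request:
play_rows(hand=[0.0,0.0,0.0,0.0,0.0,0.0,0.0,0.0], travel=[[0,0,0],[0,0,0],[0,0,0],[0,0,0],[0,0,0],[0,0,0],[0,0,0],[0,0,0]], rotation=[[0,0,0],[0,0,0],[0,0,2],[0,0,4],[0,0,6],[0,0,8],[0,0,8],[0,0,8]])

```text
time: 57.78
ee_pos: [0.5117, 0.1206, 0.1385]
tool_rot: [2.239, 2.199, 0.004]
force: [-0.4, -1.0, 6.0]
width: 0.0133
finger_force: 127.3
```

```bash
python3 - <<'E'
from h import *
s=state(); print(inchest(),yawnow(),s["force"],s["moment"],s["width"])
E
```

```text
[ 0.0006 -0.0644  0.1385] 88.96 [-0.40413943 -0.96786966  5.97138914] [-0.31771912 -0.02278531  1.94229303] 0.013336327674942153
```

A moment of 1.9 N m means it is hard on the stop. I'll release in place and rise clear.

Request:
play_rows(hand=[0.05,0.05,0.05,0.05,0.05,0.05,0.05,0.05], travel=[[0,0,0],[0,0,0],[0,0,0],[0,0,-0.04],[0,0,-0.09],[0,0,-0.15],[0,0,-0.2],[0,0,-0.2]], rotation=[[0,0,0],[0,0,0],[0,0,0],[0,0,0],[0,0,0],[0,0,0],[0,0,0],[0,0,0]])

```text
time: 58.78
ee_pos: [0.512, 0.1209, 0.3407]
tool_rot: [2.245, 2.192, 0.009]
force: [-0.1, 0.1, -0.7]
width: 0.0498
finger_force: 0.0
```

```bash
python3 - <<'E'
from h import *
s=state(); print(inchest(),s["force"],bodies2())
w=camera("wrist"); g=w["color"].max(2); m=(g<45); m[240:]=0
for ce,st,mk in blobs(m,150):
    P=cast(w,np.argwhere(mk)[:,::-1],.149)[:,:2]; vx,vy,_,_=cv2.fitLine(P.astype(np.float32),cv2.DIST_L2,0,.001,.001).ravel()
    print(ce.round(),st[4],np.degrees(np.arctan2(vy,vx)).round(1))
E
```

```text
[ 0.001  -0.0641  0.3407] [-0.09252851  0.08009662 -0.70705421] []
[259. 171.] 780 -83.5
[  5. 231.] 207 84.7
```

The bar is now at -83.5° (96.5°), parallel to the hatch edge to within measurement. The mat is empty and the arm is clear, so I'll hand in.

```bash
python3 -c "
from bench import hand_in
print(hand_in())"
```

```text
the job is handed in; nothing more can be done
None
```

Job handed in at about 59 s on the robot's clock: the rack is seated on both pins with all five bodies upright on it, the hatch is shut and its T-handle turned clockwise hard against the stop, and the tin, caliper and dark chuck blank were not touched.

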